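# Take the display barrel up with tongs for its photograph

### The job

At a model fair, clear the way to the small lacquered barrel: lift the upper tier off the stacked wooden display by its handle and set it down gently, flat and about centred on the grey mat, and let go of it. Then take the spring tongs, close their jaws on the barrel standing on the lower tier, and lift it, upright, to at least 15 cm above the table; finish while still holding it up there in the tongs for the photographer. Only the tongs may touch the barrel, and leave everything else on the table and on the lower tier where it is.

Things in the scene. Friction and masses are not known exactly. Their poses are not given: they have to be found in the camera images.
- lower_tier: Lower tier of the display, fixed: a wooden board 130 (x) x 150 (y) x 25 mm whose top is 25 mm above the table, with four 12 mm square posts at its corners (centres x +-57, y +-67 mm) that end 90 mm above the table. Origin: centre of the underside, on the table. Its -x side faces roughly to the robot; between the posts there it is open (122 mm wide).
- upper_tier: Upper tier: loose wooden tray 130 (x) x 150 (y) mm, plate 8 mm thick, rim 18 mm high over the underside, about 0.3 kg, resting unfastened on the four post tops, 90 mm above the table. A bar handle stands across its middle. Origin: centre of the underside; z up.
- upper_handle (a point): Centre of the upper tier's bar handle, 43 mm above the tray's underside: a bar 14 mm thick (tray's x), 78 mm long (tray's y), 14 mm high, open 28 mm beneath it over the plate between its two feet; its top is 50 mm above the underside. Pinch it from above across the tray's x.
- mat: Grey mat fixed on the table, 190 (x) x 210 (y) x 3 mm, where the upper tier goes. Origin: centre of the underside, on the table. It lies to the robot's left or right; the tongs lie on the other side.
- barrel: Small model barrel, dark wood with two steel hoops, standing on the lower tier within 10 mm sideways of its centre and from 20 mm before to 4 mm behind it: diameter 30 mm over its straight middle (10 to 34 mm height), 44 mm high, about 30 g. Origin: centre of the underside; z along its axis, up.
- tongs: Steel spring tongs, 92 g, lying flat, arms side by side, 24 mm high all along. Origin: underside, midway between the arms, in the grip zone (near centre of mass): pinch both arms here from above across y. x: towards the jaws; y: the way the arms close. Hinge hub (22 mm diameter) at x = -95 mm, jaws at x = 55 to 85. At rest open: outside width 51 mm at the origin, 53 at x = 20, 62 at the tips.
- tongs_left: Tongs' arm on the +y side: steel strip 4 mm thick, 24 mm high, with a 30 mm long rubber jaw pad. Origin on the hinge axis (x = -95 mm of the tongs), underside. The arms swing in together (geared). Spring: about 6 N on each arm at the tongs' origin starts closing them, 10 N at 40 mm outside width. Held 45 to 48 mm wide there, the tongs can be carried still open.
- tongs_right: The other arm, on the -y side, mirror image, origin likewise on the hinge axis. Closed on the barrel, the arms are parallel and 40 mm wide outside from x = -65 to +85 mm of the tongs; grip force beyond 10 N then squeezes the barrel with about 0.58 of the excess. About 30 N of grip holds it well.
- tongs_jaws (a point): Point midway between the jaw pads, 70 mm ahead of the tongs' origin along x, 12 mm above the underside. The barrel's axis belongs here. Gap between the jaw pads 50 mm when open, 30 mm on the barrel; pads 30 mm long, 24 mm high.
- jar_a: Paint jar, 40 mm diameter, 50 mm high; bystander, leave it alone. Origin: centre of the underside.
- jar_b: Paint jar, 40 mm diameter, 50 mm high; bystander, leave it alone. Origin: centre of the underside.
- big_barrel: Larger model barrel, 45 mm diameter, 66 mm high, standing on the table; bystander, leave it alone. Origin: centre of the underside.
- big_crate: Larger model crate, 45 mm cube; bystander, leave it alone. Origin: centre of the underside.
- brush: Brush, 170 mm long, lying; bystander, leave it alone. Origin: on the underside, at its middle, where handle and ferrule meet.
- card_pile: Pile of blank cards, 90 x 55 x 18 mm; bystander, leave it alone. Origin: centre of the underside.
- cup: White cup, 70 mm diameter, 70 mm high; bystander, leave it alone. Origin: centre of the underside.
- crate: Model crate, 24 mm cube, on the lower tier's far left corner; bystander, leave it alone. Origin: centre of the underside.

How it is judged:
By the outcome, as a careful person would: the job done as asked, in the order asked, and still so for the second after the job is handed in, while the arm keeps its last pose, push and grip.
It also fails if it takes over 64 s, if anything falls off the work surface, if the arm or the gripper's body presses on something with over 40 N, if the wrist force passes 120 N, or if a joint passes its speed limit or range.

### The arm

A 6-joint arm with a two-finger parallel gripper is mounted at the origin on the work surface. World frame = base frame: x ahead of the robot, y to its left, z up, the work surface at z = 0. Lengths are in mm, angles in rad, forces in N, time in s.
With the tool pointing down it reaches from about 275 to 750 mm from the base axis. Payload 10.2 kg.
Tool frame: the origin (TCP) lies between the finger pads; the fingertips stand 11 mm ahead of it and the grasp point (between the pads) lies 8 mm behind it (ctrl.nose_length is the distance from the TCP to the fingertips, in mm); x points along the fingers, y is the direction in which the jaws open and shut, and the axes are right-handed (so a half turn about x gives the same grasp; the last joint's range is limited). The gripper opens to 85 mm and grips with 20 to 120 N. Pads are 22 mm wide; open, the fingers measure 114 mm over their backs; the gripper's body (76 mm by 85 mm) begins 54 mm behind the grasp point. The pads swing forward as they close: fully open they stand 13 mm farther back than shut.
Start: joints at [-1.57, 0.313, 1.498, -0, 1.331, -0.223], TCP at [116.503, -511.916, 242.294] pointing down, gripper open.
Joint ranges: [-2.94, 2.94], [-0.97, 2.17], [0.19, 2.56], [-1.23, 4.37], [0.02, 3.11], [-2.88, 2.88]. Speed limits (rad/s): [2.39, 2.39, 3.01, 3.14, 3.14, 3.14].

### API

Orientations are given as a unit quaternion [w, x, y, z].
In Python, from rig import ctrl, capture, ticket gives the robot as it stands.
- The arm moves only by the tool step_arm, never from a script. Its argument "commands" is a list of rows, each a list of 2 entries, a list of its own where there are three numbers: the shift along the world's x, y, z normalised to -1 to 1, where 1 is 0.04 m, then the turn about the world's z normalised to -1 to 1, where 1 is 180 degrees. A call has 1 to 5 rows; each row shifts and turns the commanded pose from where the row before left it; what a row does not reach is not made up. A row lasts 1/10 s, in which the tool goes at most 50 mm and 8.59 degrees, less where a joint would pass 70% of its speed; a pose out of reach is approached as far as the arm can. A call with a number of a shift or a turn outside -1 to 1 is refused whole. A call with a gripper value outside its range is refused whole. "gripper" is the closure, from -1 (fully open) to 1 (shut), so that 0 is half open, set as the call begins (left out, the last holds). The fingers move at their own pace and stop on an object; "force" is the grip in N (left out, the last holds). Time passes only in rows, so rows that do not move let the fingers close. It gives the time, the measured TCP pose, the force and the opening at its end, in the units of the state.
- ctrl.sense(): the state, without advancing time (a new reading comes with each control period).
- capture(name): name is "scene" or "side" or "wrist"; returns a dict with "image" (420x560x3 uint8, blue, green, red), "fov_y" (degrees; the focal length in pixels is half the picture's height over the tangent of half this angle, whatever the lens; pixels are square), "cx", "cy" (the principal point, pixels), "origin" and "orientation" of the camera in the world. Camera axes: x right, y down, z forward; pixel columns grow to the right and rows downward; lengths in mm; the calibration is good to about 2 mm. A picture is of the moment at which its call begins. There is no depth.
- ticket.finish_job(): hands the job in, once; it reports no verdict.
The state is a dict: "time_s": time; "joints": joint angles; "dq": joint speeds; "tau": joint torques, N m; "eef_pos": TCP position; "ee_rot": TCP orientation; "force": force on the tool from outside, world axes, zero at the start; "wrist_torque": the same for the moment, N m; "grip_width": opening from 0.0 (shut) to 1.0 (fully open).
Only numpy, scipy, OpenCV 4.12 (cv2) and the standard library are available. Lean on these libraries where they do the work, as an engineer would, in place of code of your own. Each camera call takes 0.05 s, during which the arm holds its last target.

## Working session

There is one attempt and no reset: what is moved stays moved. The work goes in short steps, Python scripts to look and compute and a tool call to move; the robot and the scene stay as the last step left them, time stands still between calls to the robot, and variables do not carry over. Pictures are saved under pics/ and viewed, and the job is handed in when it is done.

Besides the shell and the picture viewer there is one more tool, called after ">>>" as name([rows], argument=value, ...), one row to a line, values as JSON. step_arm: Moves the arm, as the interface text tells. Its arguments: {"type":"object","properties":{"commands":{"type":"array","items":{"type":"array"}},"gripper":{"type":"number"},"force":{"type":"number"}},"required":["commands"]}

```bash
ls; mkdir -p pics; python3 - <<'E'
from rig import ctrl, capture, ticket
import cv2
print(ctrl.sense())
for n in ("scene","side","wrist"):
    c=capture(n); cv2.imwrite(f"pics/{n}0.png",c["image"]); print(n,{k:v for k,v in c.items() if k!="image"})
E
```

```text
pics
{'time_s': 0.0, 'joints': array([-1.57037014e+00,  3.13459088e-01,  1.49844989e+00, -1.45039672e-05,
        1.33094732e+00, -2.23420470e-01]), 'dq': array([ 0.00055454, -0.00190711, -0.00093869, -0.00170524, -0.0003999 ,
        0.00012325]), 'tau': array([-1.37128634e-03, -4.12269902e+01, -2.59744906e+01, -2.67745327e-04,
        4.13768328e-03,  2.03623166e-06]), 'eef_pos': array([ 116.51463214, -511.66587064,  241.72558176]), 'ee_rot': array([ 0.07853327,  0.70272698,  0.07942236, -0.70263746]), 'force': array([ 0.43277776,  0.17812291, -0.1658012 ]), 'wrist_torque': array([-0.01386918, -0.060557  , -0.01300584]), 'grip_width': 0.9971566675157457}
scene {'fov_y': 54.17652670434308, 'cx': 276.93150956906095, 'cy': 215.7526120751897, 'origin': array([1257.06483508, -420.89515909,  729.10760259]), 'orientation': array([-0.36931458,  0.76090284,  0.47838831, -0.23617417])}
side {'fov_y': 42.83123392179554, 'cx': 275.42451457905156, 'cy': 202.55383577351324, 'origin': array([  424.15626651, -1277.58608037,  1097.3556778 ]), 'orientation': array([-0.4257333 ,  0.90402872, -0.03774371,  0.00765758])}
wrist {'fov_y': 67.12790767460153, 'cx': 279.5858561549333, 'cy': 209.20866267365213, 'origin': array([ 192.73083794, -494.85165979,  373.26668436]), 'orientation': array([ 0.12006869,  0.77249876, -0.61609129, -0.09623249])}
```

View pics/scene0.png

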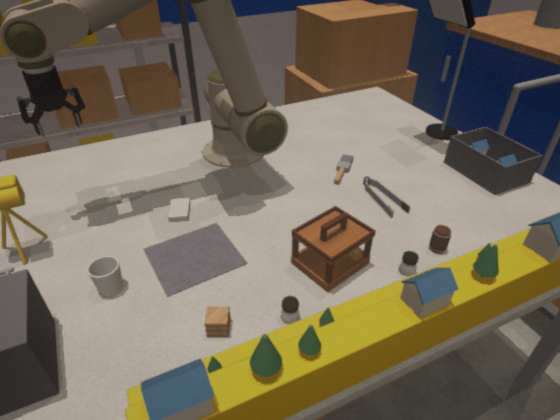

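View pics/side0.png

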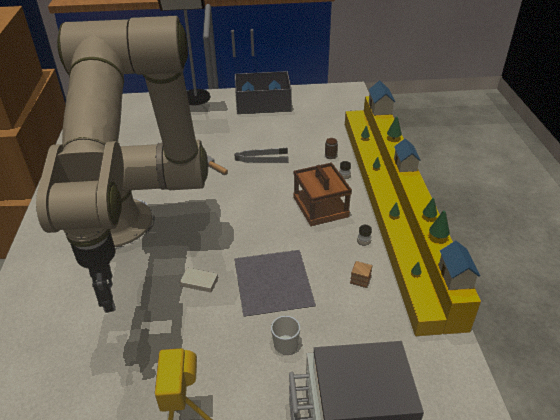

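View pics/wrist0.png

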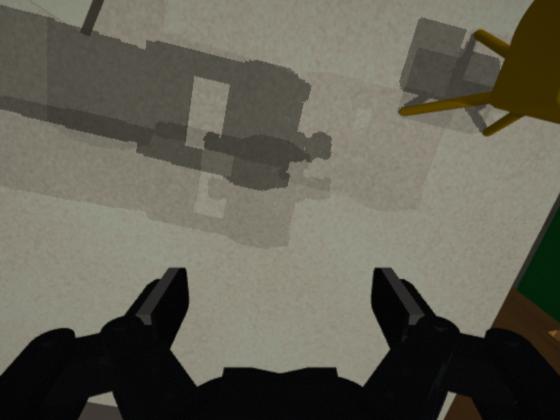

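The overview shows the display near scene pixel (333,245), the mat at (195,257), and the tongs at (385,195). Next I enlarge these.

```bash
cat > h.py <<'E'
import numpy as np, cv2
from scipy.spatial.transform import Rotation as R
def cam(c):
    q=c["orientation"]; Rm=R.from_quat([q[1],q[2],q[3],q[0]]).as_matrix()
    f=210/np.tan(np.radians(c["fov_y"]/2)); return Rm,f,np.array(c["origin"])
def toplane(c,u,v,z):
    Rm,f,o=cam(c); d=Rm@np.array([(u-c["cx"])/f,(v-c["cy"])/f,1]); return o+d*(z-o[2])/d[2]
def proj(c,p):
    Rm,f,o=cam(c); q=Rm.T@(np.array(p,float)-o); return np.array([q[0]/q[2]*f+c["cx"],q[1]/q[2]*f+c["cy"]])
def crop(c,u0,v0,w,h,s,name):
    im=cv2.resize(c["image"][v0:v0+h,u0:u0+w],None,fx=s,fy=s,interpolation=cv2.INTER_CUBIC)
    for k in range((u0//10+1)*10,u0+w,10): cv2.putText(im,str(k),((k-u0)*s-8,10),0,.33,(0,255,255),1); cv2.line(im,((k-u0)*s,12),((k-u0)*s,16),(0,255,255),1)
    for k in range((v0//10+1)*10,v0+h,10): cv2.putText(im,str(k),(0,(k-v0)*s+4),0,.33,(0,255,255),1); cv2.line(im,(22,(k-v0)*s),(26,(k-v0)*s),(0,255,255),1)
    cv2.imwrite("pics/"+name+".png",im)
E
python3 - <<'E'
from h import *; from rig import capture
import pickle
s=capture("scene"); d=capture("side"); pickle.dump((s,d),open("c0.pkl","wb"))
crop(s,285,205,95,85,8,"s_disp"); crop(s,355,170,60,50,12,"s_tong"); crop(s,135,220,120,75,6,"s_mat")
crop(d,285,155,75,75,8,"d_disp"); crop(d,225,140,75,30,10,"d_tong"); crop(d,225,245,100,75,7,"d_mat")
E
```

```text
(no output)
```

View pics/s_disp.png

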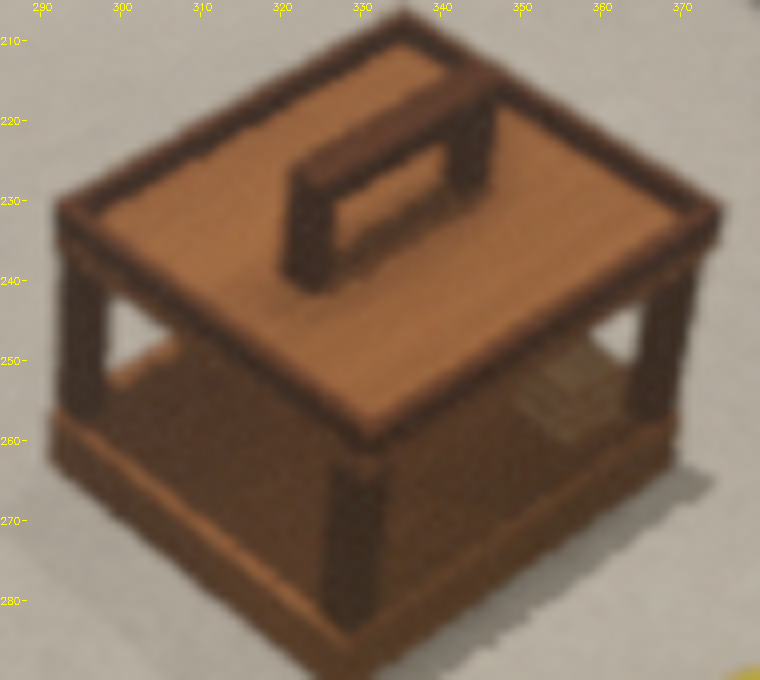

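View pics/d_disp.png

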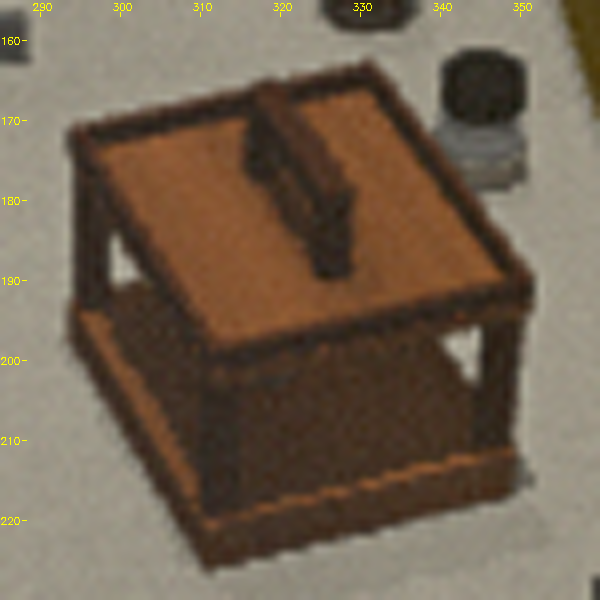

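View pics/s_tong.png

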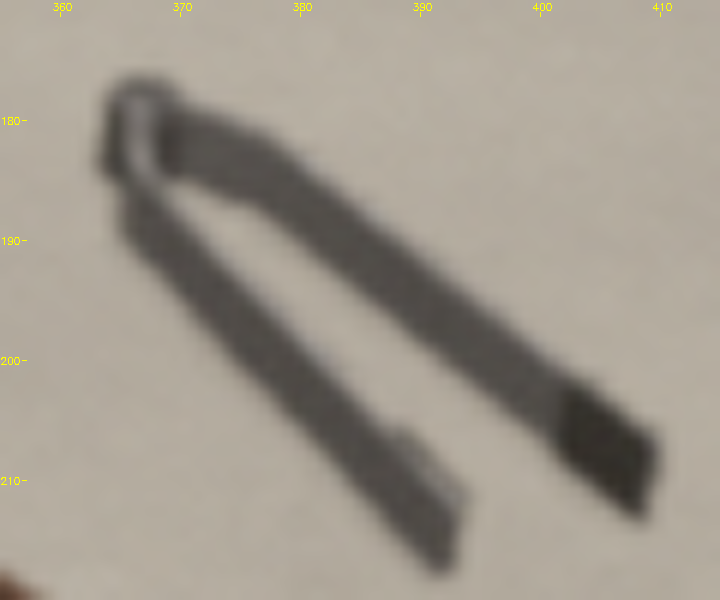

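View pics/d_tong.png

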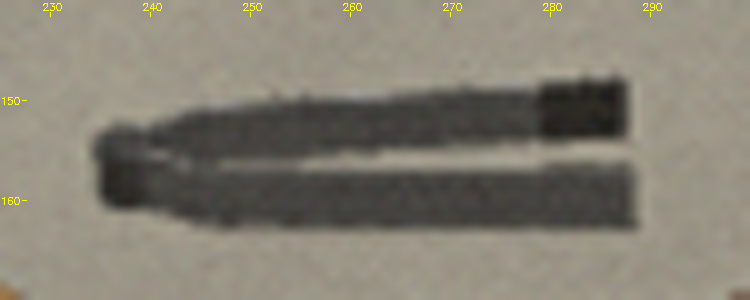

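View pics/s_mat.png

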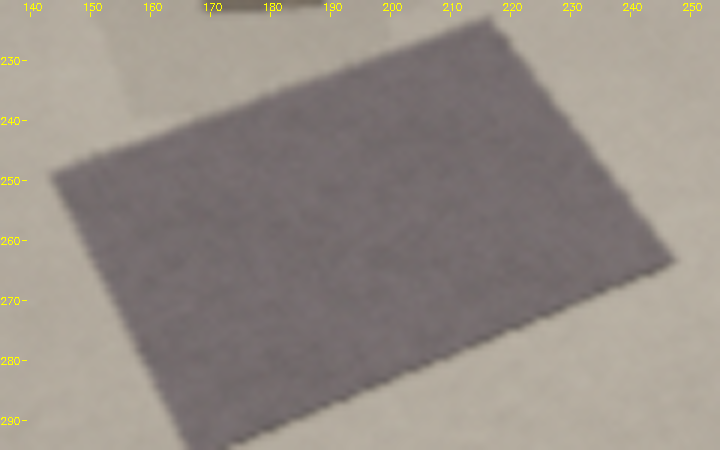

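View pics/d_mat.png

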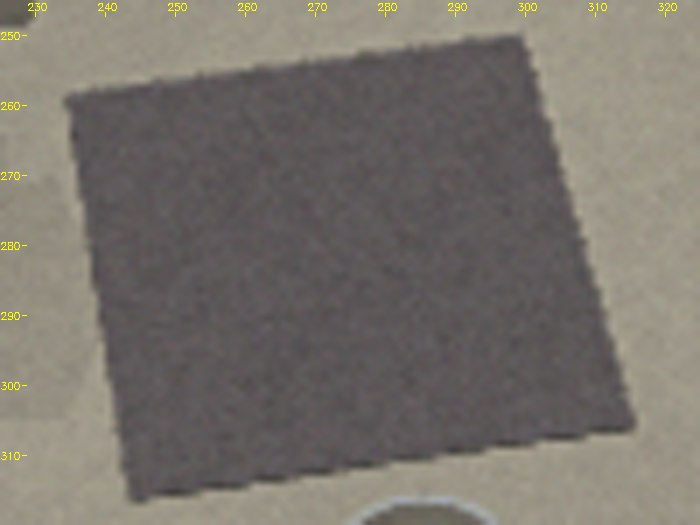

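Measured: tray rim corners, mat corners, and tong tips plus hub in both views. Fitting the poses with known sizes:

```bash
cat > fit.py <<'E'
from h import *; from scipy.optimize import least_squares
def fit(obs,x0):
    # obs: (cam, uv, local xyz)
    def res(p):
        c,s=np.cos(p[2]),np.sin(p[2]); r=[]
        for cm,uv,l in obs:
            P=[p[0]+c*l[0]-s*l[1],p[1]+s*l[0]+c*l[1],l[2]]; r+=list(proj(cm,P)-uv)
        return r
    k=least_squares(res,x0,loss="soft_l1",x_scale=[10,10,.1]); return k.x,np.round(res(k.x),1)
E
python3 - <<'E'
from fit import *; import pickle
s,d=pickle.load(open("c0.pkl","rb"))
for uv in [(335,206.5),(293,230),(331.5,260),(374.5,230.5)]: print(toplane(s,*uv,108).round())
for uv in [(293.5,170.5),(331.5,163),(351.5,188.5),(311,198.5)]: print(toplane(d,*uv,108).round())
a,b=65,75
# near(-x,-y) etc
T=[(s,(335,206.5),(-a,b,108)),(s,(293,230),(-a,-b,108)),(s,(331.5,260),(a,-b,108)),(s,(374.5,230.5),(a,b,108)),
(d,(293.5,170.5),(-a,b,108)),(d,(331.5,163),(a,b,108)),(d,(351.5,188.5),(a,-b,108)),(d,(311,198.5),(-a,-b,108))]
print("tray",fit(T,[520,0,0])); print("tray s",fit(T[:4],[520,0,0])); print("tray d",fit(T[4:],[520,0,0]))
# lower tier board
L=[(s,(292,256.5),(-a,-b,25)),(s,(328.5,285.5),(a,-b,25)),(s,(370,257),(a,b,25)),(d,(294,194),(-a,b,25)),(d,(311,220.5),(-a,-b,25)),(d,(350,211.5),(a,-b,25))]
print("low",fit(L,[520,0,0]))
m,n=95,105
M=[(s,(143.5,249),(-m,-n,3)),(s,(216,223),(-m,n,3)),(s,(247.5,263.5),(m,n,3)),(s,(167,295),(m,-n,3)),
(d,(234.5,258.5),(-m,n,3)),(d,(299.5,250.3),(m,n,3)),(d,(315.5,306.5),(m,-n,3)),(d,(243.5,316.5),(-m,-n,3))]
for cm,uv,l in M: print(toplane(cm,*uv,3).round())
print("mat",fit(M,[450,-250,0]))
G=[(s,(410,206),(85,28,24)),(s,(408.5,213.5),(85,25,0)),(s,(391.5,218),(85,-31,0)),(s,(366.5,178.5),(-95,0,24)),
(d,(288.5,162.7),(85,-31,0)),(d,(287.5,153.5),(85,25,0)),(d,(287.5,148),(85,28,24)),(d,(288,156.5),(85,-28,24)),(d,(237.5,154.5),(-95,0,24))]
print("tongs",fit(G,[430,200,0]))
E
```

```text
[568.  66. 108.]
[604. -71. 108.]
[729. -43. 108.]
[689. 100. 108.]
[563.  67. 108.]
[687.  95. 108.]
[726. -40. 108.]
[600. -75. 108.]
tray (array([6.45553684e+02, 1.33351005e+01, 2.59178350e-01]), array([ 0. , -1.2, -2. ,  0.1, -0.3, -0.6,  1.1, -0.3, -0. , -0.3,  0.2,
       -1.3,  0.6,  0.5,  0.6,  0.1]))
tray s (array([6.46876219e+02, 1.30540082e+01, 2.60916421e-01]), array([ 0.1, -0.9, -1.9,  0.5, -0. , -0.1,  1.3,  0.1]))
tray d (array([6.44420748e+02, 1.25749081e+01, 2.54415276e-01]), array([-0.3, -0.2,  0. , -1.1,  0.2,  0.7,  0.1,  0.2]))
low (array([6.46446032e+02, 1.15672277e+01, 2.59323394e-01]), array([-2. , -0.2, -0.5,  0.7,  0.5, -0.6, -0.3, -2.7,  0.3, -0.2,  0.5,
       -1. ]))
[ 391. -398.    3.]
[ 371. -193.    3.]
[ 559. -174.    3.]
[ 573. -381.    3.]
[ 368. -195.    3.]
[ 556. -180.    3.]
[ 575. -389.    3.]
[ 388. -404.    3.]
mat (array([ 4.72518981e+02, -2.88037026e+02,  9.20193110e-02]), array([-1.4, -0.5, -0.1, -0.7, -0.4, -0.4, -1. ,  1.4,  0. , -0.8,  0.2,
       -1.2,  0.5, -1.5, -0.1, -0.9]))
tongs (array([ 4.82647995e+02,  2.98936855e+02, -2.62605183e-02]), array([-0.2,  0.5, -1.1, -0.1, -0.1,  0.3, -0.4, -0.8,  0.2, -0.6,  0.1,
       -0.3,  0.1, -0.8,  0.6, -0.5, -0.1, -0.8]))
```

```bash
python3 - <<'E'
from fit import *; import pickle
from rig import ctrl
s,d=pickle.load(open("c0.pkl","rb"))
q=ctrl.sense()["ee_rot"]; m=R.from_quat([q[1],q[2],q[3],q[0]]).as_matrix(); print(m.round(3)); print("tool y yaw",np.degrees(np.arctan2(m[1,1],m[0,1])))
for n,c,uv in [("trip",s,(5,255)),("trip",s,(45,238)),("tripd",d,(207,417)),("cup d",d,(286,350)),("cup s",s,(108,290)),("card",d,(198,285)),("jar",d,(363,242)),("crate",d,(360,283)),("brush",d,(226,172)),("jar2",d,(345,176)),("bb",d,(331,157))]: print(n,toplane(c,*uv,0).round())
E
```

```text
[[-0.     0.222 -0.975]
 [ 0.001 -0.975 -0.222]
 [-1.    -0.001 -0.   ]]
tool y yaw -77.17746647328767
trip [ 254. -726.    0.]
trip [ 226. -631.    0.]
tripd [ 301. -668.    0.]
cup d [ 487. -512.    0.]
cup s [ 495. -502.    0.]
card [ 267. -284.    0.]
jar [ 746. -160.    0.]
crate [ 706. -317.    0.]
brush [345. 229.   0.]
jar2 [750. 165.   0.]
bb [720. 282.   0.]
```

>>> step_arm([
  [[0.8, 0.8, 0.2], 0.0465],
  [[0.8, 0.8, 0.2], 0.0465],
  [[0.8, 0.8, 0.2], 0.0465],
  [[0.8, 0.8, 0.2], 0.0465],
  [[0.8, 0.8, 0.2], 0.0465],
], gripper=-0.2, force=40)

```text
time_s: 0.75
eef_pos: [277.5, -350.4, 282.7]
ee_rot: [0.327, 0.627, 0.326, -0.627]
force: [0.7, -0.9, -0.2]
grip_width: 0.6
```

>>> step_arm([
  [[0.8, 0.8, 0], 0.0465],
  [[0.8, 0.8, 0], 0.0465],
  [[0.8, 0.8, 0], 0.0465],
  [[0.8, 0.8, 0], 0.0465],
  [[0.8, 0.8, 0], 0.0465],
])

```text
time_s: 1.25
eef_pos: [437.6, -190.3, 282.4]
ee_rot: [0.529, 0.469, 0.529, -0.469]
force: [1.0, -0.3, -0.3]
grip_width: 0.595
```

>>> step_arm([
  [[0.8, 0.8, 0], 0.0465],
  [[0.8, 0.8, 0], 0],
  [[0.8, 0.8, 0], 0],
  [[0.4, 0.4, 0], 0],
  [[0, 0, 0], 0],
])

```text
time_s: 1.75
eef_pos: [549.7, -77.8, 281.6]
ee_rot: [0.561, 0.43, 0.562, -0.43]
force: [0.4, -0.1, 0.4]
grip_width: 0.6
```

```bash
cat > w.py <<'E'
import sys,pickle,cv2
from rig import capture,ctrl
n,t=sys.argv[1],sys.argv[2]
c=capture(n); pickle.dump(c,open(f"{n}{t}.pkl","wb")); cv2.imwrite(f"pics/{n}{t}.png",c["image"])
s=ctrl.sense(); print(s["eef_pos"].round(1),s["force"].round(1),s["grip_width"],c["origin"].round(0))
E
python3 w.py wrist 1
```

```text
[548.8 -79.1 281.8] [-0.1  0.1  0.2] 0.5966277896660086 [530.  -3. 413.]
```

View pics/wrist1.png

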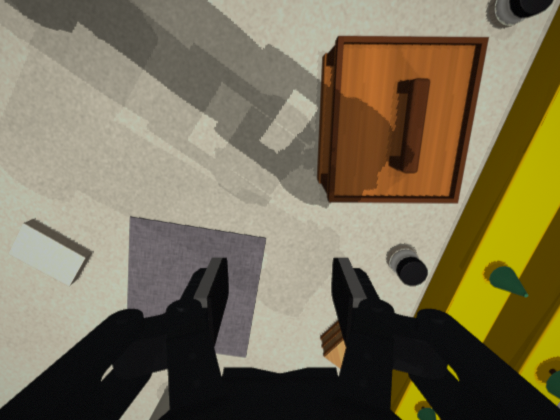

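Wrist view: tray rim corners at (338,37), (488,38), (459,202), (328,201), and the handle top from about (422,79) to (411,172). The mat is empty. Refining the fit with these.

```bash
python3 - <<'E'
from fit import *; import pickle
w=pickle.load(open("wrist1.pkl","rb"))
for uv,z in [((338,37),108),((488,38),108),((459,202),108),((328,201),108),((422.5,79),140),((411,172),140)]: print(uv,toplane(w,*uv,z).round(1))
a,b=65,75
W=[(w,(338,37),(-a,b,108)),(w,(488,38),(a,b,108)),(w,(459,202),(a,-b,108)),(w,(328,201),(-a,-b,108))]
print(fit(W,[646,13,.26]))
H=[(w,(422.5,79),(0,39,140)),(w,(411,172),(0,-39,140))]
print(fit(H,[646,13,.26]))
m,n=95,105
M=[(w,(130,217),(-m,n,3)),(w,(266,238),(m,n,3)),(w,(247,356),(m,-n,3))]
print(fit(M,[472,-288,.09]))
E
```

```text
(338, 37) [563.   66.6 108. ]
(488, 38) [688.2  99.6 108. ]
(459, 202) [727.1 -42.7 108. ]
(328, 201) [599.7 -76.  108. ]
(422.5, 79) [634.3  48.4 140. ]
(411, 172) [654.2 -24.3 140. ]
(array([6.44655541e+02, 1.12947710e+01, 2.60056463e-01]), array([-0.3, -0.7,  0.4, -1.1, -1.1,  1.6,  0.8,  2.1]))
(array([6.44435172e+02, 1.15996396e+01, 2.72350152e-01]), array([-0. , -1.1,  0. ,  2. ]))
(array([ 4.73142183e+02, -2.88464333e+02,  1.01949197e-01]), array([-0.5, -0.1,  0.5, -0.5,  0. ,  1.4]))
```

>>> step_arm([
  [[0.8, 0.77, 0], 0],
  [[0.8, 0.77, -0.3], 0],
  [[0.82, 0.76, -0.6], 0],
  [[0, 0, -0.8], 0],
  [[0, 0, -0.8], 0],
])

```text
time_s: 2.3
eef_pos: [644.8, 11.2, 181.2]
ee_rot: [0.561, 0.431, 0.561, -0.431]
force: [1.1, 0.1, -0.0]
grip_width: 0.602
```

>>> step_arm([
  [[0, 0, -0.7], 0],
  [[0, 0, -0.5], 0],
  [[0, 0, -0.2], 0],
  [[0, 0, 0], 0],
])

```text
time_s: 2.7
eef_pos: [644.3, 10.8, 126.2]
ee_rot: [0.56, 0.431, 0.561, -0.432]
force: [-0.0, 0.0, -0.2]
grip_width: 0.601
```

```bash
python3 w.py wrist 2;python3 w.py side 2; python3 -c "
from h import *;import pickle
crop(pickle.load(open('side2.pkl','rb')),270,110,100,80,7,'sd2')"
```

```text
[644.9  10.9 127.4] [0.2 0.  0.9] 0.5987093763098966 [625.  86. 258.]
[645.2  11.  128. ] [ 0.3 -0.2 -0.3] 0.599338712461635 [  424. -1278.  1097.]
```

View pics/wrist2.png

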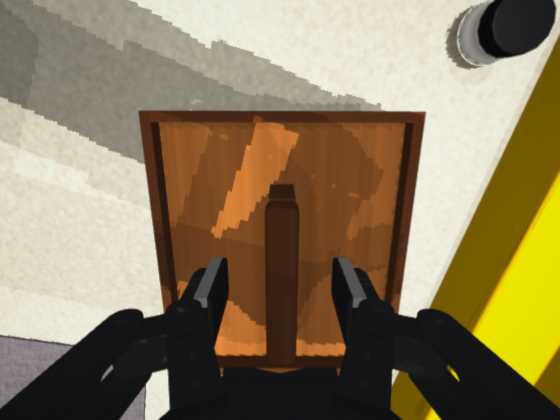

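View pics/sd2.png

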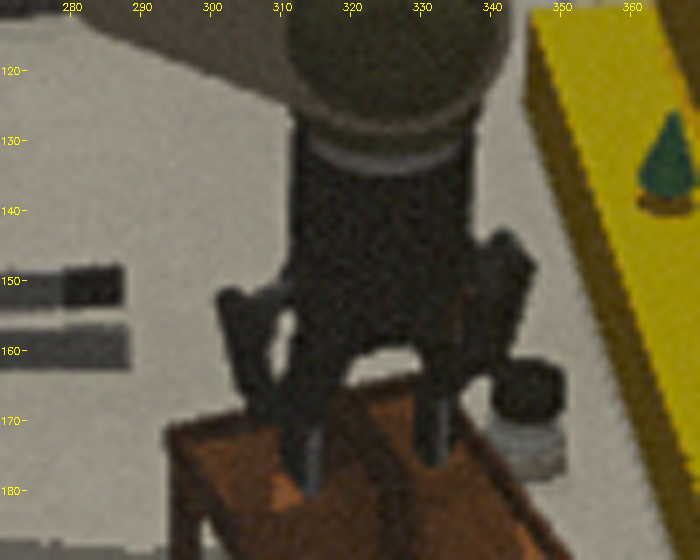

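The fingers straddle the handle centrally and stay parallel to it (bar at u≈282 between pads at 220 and 340). Closing.

>>> step_arm([
  [[0, 0, -0.05], 0],
  [[0, 0, 0], 0],
  [[0, 0, 0], 0],
  [[0, 0, 0], 0],
  [[0, 0, 0], 0],
], gripper=1, force=50)

```text
time_s: 3.3
eef_pos: [645.0, 11.6, 125.3]
ee_rot: [0.561, 0.431, 0.56, -0.431]
force: [-0.7, -0.2, 5.8]
grip_width: 0.152
```

>>> step_arm([
  [[0, 0, 0], 0],
  [[0, 0, 0], 0],
  [[0, 0, 0], 0],
])

```text
time_s: 3.6
eef_pos: [645.0, 11.6, 125.3]
ee_rot: [0.561, 0.431, 0.56, -0.431]
force: [-1.6, 0.5, 5.8]
grip_width: 0.155
```

>>> step_arm([
  [[0, 0, 0.1], 0],
  [[0, 0, 0.2], 0],
  [[0, 0, 0.3], 0],
  [[0, 0, 0.4], 0],
  [[0, 0, 0.4], 0],
])

```text
time_s: 4.1
eef_pos: [644.8, 11.7, 181.9]
ee_rot: [0.561, 0.431, 0.561, -0.431]
force: [-0.1, 1.0, -2.5]
grip_width: 0.155
```

>>> step_arm([
  [[-0.2, -0.35, 0], -0.005],
  [[-0.35, -0.6, 0], -0.005],
  [[-0.43, -0.75, 0], -0.005],
  [[-0.43, -0.75, 0], -0.005],
  [[-0.43, -0.75, 0], -0.005],
])

```text
time_s: 4.6
eef_pos: [570.5, -117.4, 181.5]
ee_rot: [0.543, 0.453, 0.543, -0.453]
force: [0.5, -0.3, -3.1]
grip_width: 0.156
```

>>> step_arm([
  [[-0.43, -0.75, 0], -0.005],
  [[-0.43, -0.75, 0], -0.005],
  [[-0.43, -0.75, 0], -0.005],
  [[-0.43, -0.75, 0], -0.005],
  [[-0.43, -0.75, 0], -0.0075],
])

```text
time_s: 5.1
eef_pos: [484.5, -267.6, 181.6]
ee_rot: [0.523, 0.476, 0.523, -0.476]
force: [0.2, -0.9, -2.4]
grip_width: 0.156
```

>>> step_arm([
  [[-0.2, -0.35, -0.2], 0],
  [[-0.12, -0.2, -0.4], 0],
  [[0, 0, -0.5], 0],
  [[0, 0, -0.4], 0],
  [[0, 0, -0.2], 0],
])

```text
time_s: 5.6
eef_pos: [472.2, -287.7, 111.4]
ee_rot: [0.523, 0.476, 0.524, -0.475]
force: [-0.0, 1.0, -3.3]
grip_width: 0.154
```

```bash
python3 w.py scene 3;python3 w.py side 3; python3 -c "
from h import *;import pickle
crop(pickle.load(open('side3.pkl','rb')),220,200,110,120,5,'sd3');crop(pickle.load(open('scene3.pkl','rb')),125,180,140,120,5,'sc3')"
```

```text
[ 472.  -287.6  110.8] [-0.8  0.4 -4.5] 0.15099398806799463 [1257. -421.  729.]
[ 472.3 -287.8  111.9] [-0.4  1.5 -2.7] 0.15207926297312965 [  424. -1278.  1097.]
```

View pics/sd3.png

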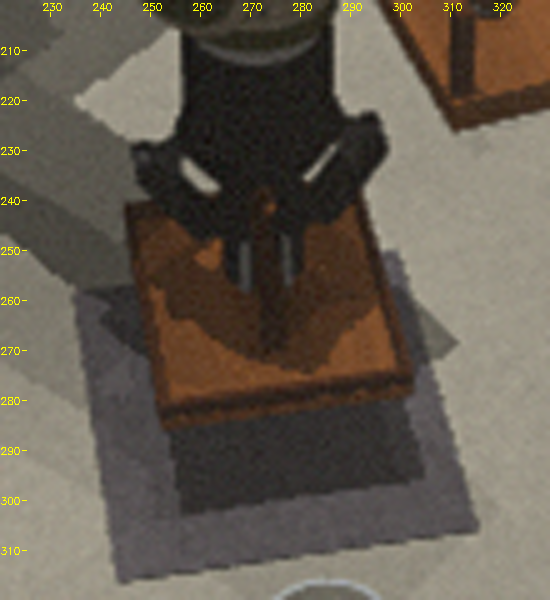

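View pics/sc3.png

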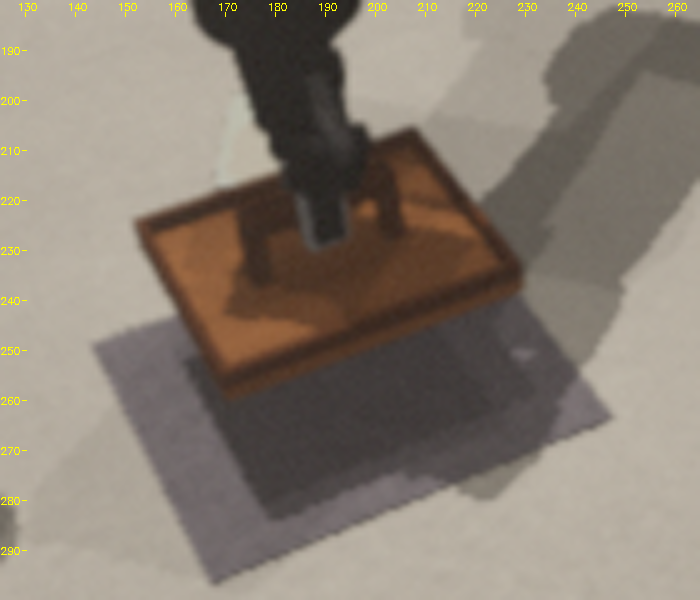

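The tray hangs level, aligned over the mat. Lowering gently.

>>> step_arm([
  [[0, 0, -0.4], 0],
  [[0, 0, -0.5], 0],
  [[0, 0, -0.4], 0],
  [[0, 0, -0.2], 0],
  [[0, 0, -0.1], 0],
])

```text
time_s: 6.2
eef_pos: [472.7, -288.4, 48.8]
ee_rot: [0.523, 0.476, 0.523, -0.476]
force: [-0.5, 0.5, -2.4]
grip_width: 0.158
```

>>> step_arm([
  [[0, 0, -0.05], 0],
  [[0, 0, -0.05], 0],
  [[0, 0, -0.03], 0],
  [[0, 0, 0], 0],
])

```text
time_s: 6.6
eef_pos: [472.5, -288.4, 43.7]
ee_rot: [0.523, 0.476, 0.523, -0.476]
force: [0.4, -0.8, -2.2]
grip_width: 0.16
```

>>> step_arm([
  [[0, 0, -0.05], 0],
  [[0, 0, -0.04], 0],
  [[0, 0, 0], 0],
])

```text
time_s: 6.9
eef_pos: [472.3, -288.3, 39.6]
ee_rot: [0.523, 0.476, 0.523, -0.476]
force: [-0.7, 0.1, -2.7]
grip_width: 0.151
```

>>> step_arm([
  [[0, 0, -0.03], 0],
  [[0, 0, 0], 0],
])

```text
time_s: 7.1
eef_pos: [472.4, -288.3, 38.5]
ee_rot: [0.523, 0.476, 0.523, -0.476]
force: [0.1, -0.0, -2.6]
grip_width: 0.152
```

>>> step_arm([
  [[0, 0, -0.03], 0],
  [[0, 0, 0], 0],
])

```text
time_s: 7.3
eef_pos: [472.5, -288.4, 38.3]
ee_rot: [0.523, 0.476, 0.523, -0.476]
force: [-3.1, 2.3, 6.0]
grip_width: 0.15
```

>>> step_arm([
  [[0, 0, -0.03], 0],
  [[0, 0, 0], 0],
])

```text
time_s: 7.5
eef_pos: [472.5, -288.4, 38.2]
ee_rot: [0.523, 0.476, 0.523, -0.476]
force: [-7.4, 5.6, 18.4]
grip_width: 0.154
```

>>> step_arm([
  [[0, 0, 0.03], 0],
  [[0, 0, 0], 0],
])

```text
time_s: 7.7
eef_pos: [472.6, -288.5, 38.3]
ee_rot: [0.523, 0.476, 0.523, -0.476]
force: [-3.8, 2.4, 9.1]
grip_width: 0.152
```

>>> step_arm([
  [[0, 0, 0], 0],
  [[0, 0, 0], 0],
  [[0, 0, 0], 0],
  [[0, 0, 0], 0],
], gripper=-0.2)

```text
time_s: 8.1
eef_pos: [472.5, -288.4, 37.3]
ee_rot: [0.523, 0.476, 0.523, -0.476]
force: [-0.3, 1.0, 1.1]
grip_width: 0.601
```

>>> step_arm([
  [[0, 0, 0.3], 0],
  [[0, 0, 0.6], 0],
  [[0, 0, 1], 0],
  [[0, 0, 1], 0],
  [[0, 0, 1], 0],
])

```text
time_s: 8.6
eef_pos: [472.2, -288.2, 196.0]
ee_rot: [0.523, 0.476, 0.523, -0.476]
force: [0.1, -0.2, 0.4]
grip_width: 0.603
```

```bash
python3 w.py scene 4;python3 w.py side 4; python3 -c "
from h import *;import pickle
crop(pickle.load(open('side4.pkl','rb')),220,150,150,170,4,'sd4');crop(pickle.load(open('scene4.pkl','rb')),280,190,100,100,6,'sc4');crop(pickle.load(open('scene4.pkl','rb')),125,200,140,110,5,'sc4b')"
```

```text
[ 474.1 -289.8  202.9] [ 0.3 -1.5  6.6] 0.599650200611004 [1257. -421.  729.]
[ 474.  -289.7  199.8] [ 0.3 -0.3 -0.1] 0.5986089751463677 [  424. -1278.  1097.]
```

View pics/sd4.png

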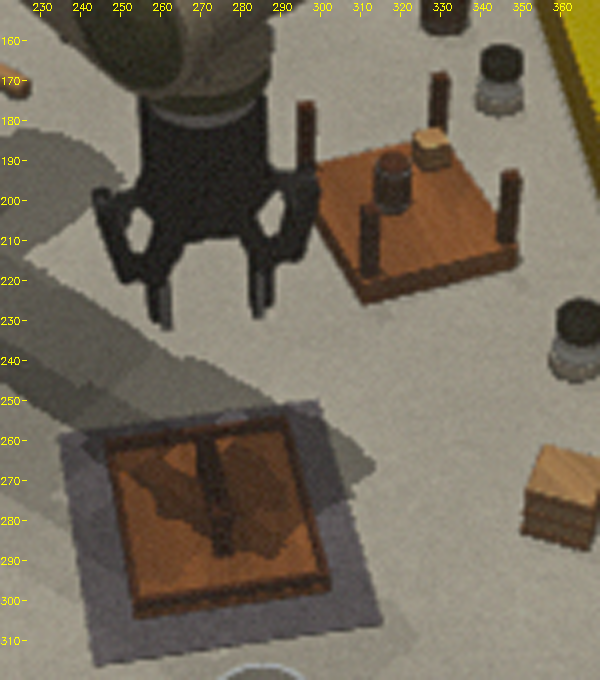

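View pics/sc4.png

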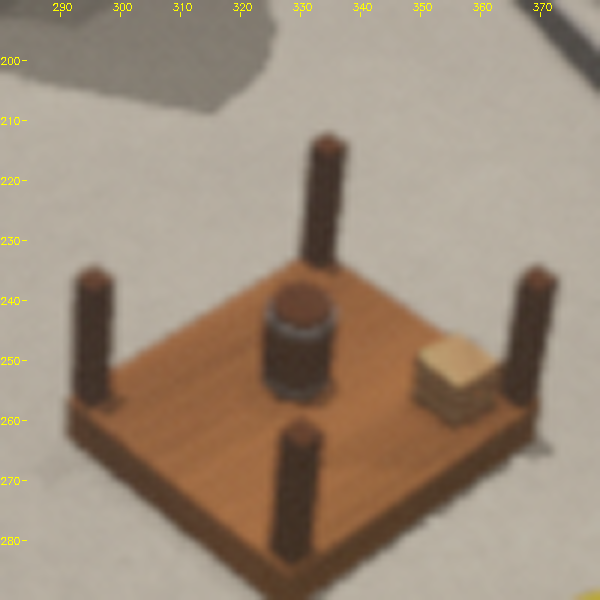

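View pics/sc4b.png

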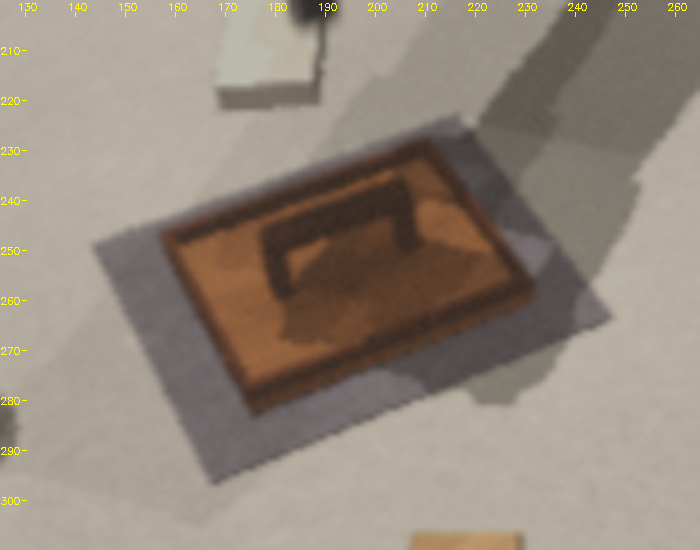

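```bash
python3 - <<'E'
from fit import *; import pickle
s=pickle.load(open("scene4.pkl","rb"));d=pickle.load(open("side4.pkl","rb"))
p,q=57,67
S=[(s,(334.2,214),(-p,q,90)),(s,(296,235.5),(-p,-q,90)),(s,(330.3,262),(p,-q,90)),(s,(369.5,236),(p,q,90))]
D=[(d,(296.5,176),(-p,q,90)),(d,(329.7,169),(p,q,90)),(d,(347.7,193.5),(p,-q,90)),(d,(312.5,202),(-p,-q,90))]
print(fit(S,[646,12,.26]),fit(D,[646,12,.26]),fit(S+D,[646,12,.26]))
crop(d,300,160,60,60,10,"sd4z")
pl=fit(S+D,[646,12,.26])[0]
def loc(P): v=np.array(P[:2])-pl[:2]; c,sn=np.cos(pl[2]),np.sin(pl[2]); return (c*v[0]+sn*v[1],-sn*v[0]+c*v[1])
for c,uv in [(s,(330.2,240)),(d,(318,190))]:
    P=toplane(c,*uv,69); print(P.round(1),np.round(loc(P),1))
a,b=65,75
T=[(s,(158,247),(-a,-b,21)),(s,(211,227.5),(-a,b,21)),(s,(232,257),(a,b,21)),(s,(175,278),(a,-b,21))]
print("tray",fit(T,[472,-288,.09]))
E
```

```text
(array([6.45593377e+02, 1.30745015e+01, 2.56799971e-01]), array([ 0.4, -0.3, -0.5,  0.6, -0. , -0.2,  0.2, -0.1])) (array([6.43959886e+02, 9.94599204e+00, 2.56315764e-01]), array([-0.1,  0.3,  0.2, -0.2,  0. , -0. , -0.1, -0.1])) (array([6.45009023e+02, 1.26211169e+01, 2.56641065e-01]), array([ 0.1, -0.4, -0.8,  0.5, -0.4, -0.3, -0.2, -0.2,  0.1, -0.2,  0.4,
       -0.7,  0.2, -0.6,  0.2, -0.7]))
[635.6  14.4  69. ] [-8.7  4.2]
[634.1  11.4  69. ] [-10.9   1.6]
tray (array([ 4.77874921e+02, -2.84711849e+02,  8.76177980e-02]), array([-0.6, -0.2,  0.6,  0. ,  0.4, -0.9, -0.4,  0.9]))
```

View pics/sd4z.png

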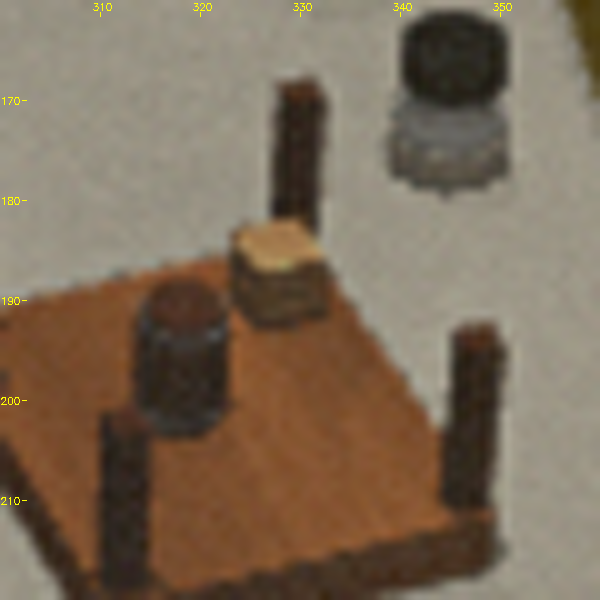

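>>> step_arm([
  [[0.11, 0.5, 0.2], 0.046],
  [[0.11, 0.97, 0.2], 0.046],
  [[0.11, 0.97, 0.2], 0.046],
  [[0.11, 0.97, 0.2], 0.046],
  [[0.11, 0.97, 0.2], 0.046],
], gripper=-0.7)

```text
time_s: 9.2
eef_pos: [494.2, -111.6, 234.0]
ee_rot: [0.658, 0.258, 0.658, -0.258]
force: [0.6, 0.2, -0.9]
grip_width: 0.852
```

>>> step_arm([
  [[0.11, 0.97, 0], 0.046],
  [[0.11, 0.97, 0], 0.046],
  [[0.11, 0.97, 0], 0.046],
  [[0.11, 0.97, 0], 0.046],
  [[0.11, 0.97, 0], 0.046],
])

```text
time_s: 9.7
eef_pos: [516.2, 82.5, 233.7]
ee_rot: [0.707, 0.009, 0.707, -0.009]
force: [-0.4, -0.7, -0.9]
grip_width: 0.849
```

>>> step_arm([
  [[0.11, 0.97, 0], 0],
  [[0.11, 0.97, 0], 0],
  [[0.11, 0.97, 0], 0],
  [[0.11, 0.97, 0], 0],
  [[0.11, 0.6, 0], 0],
])

```text
time_s: 10.2
eef_pos: [537.9, 262.6, 233.5]
ee_rot: [0.707, 0.01, 0.707, -0.01]
force: [0.0, -1.0, 0.0]
grip_width: 0.855
```

```bash
python3 w.py wrist 5 
```

```text
[538.  264.8 233.3] [-0.9  2.4 -1.3] 0.8490285065694397 [460. 264. 365.]
```

View pics/wrist5.png

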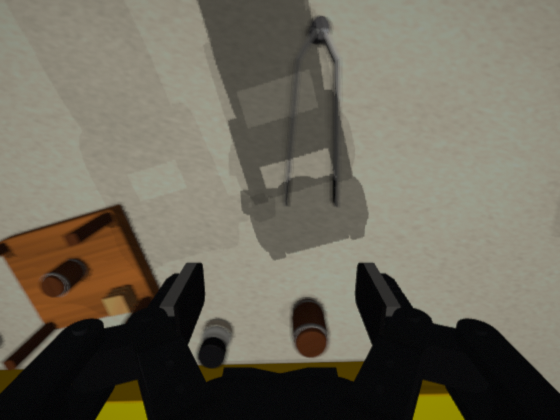

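```bash
python3 -c "
from h import *;import pickle
c=pickle.load(open('wrist5.pkl','rb'));crop(c,265,5,100,120,5,'w5a');crop(c,265,110,100,110,5,'w5b');crop(c,0,195,170,180,4,'w5c')"
```

```text
(no output)
```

View pics/w5a.png

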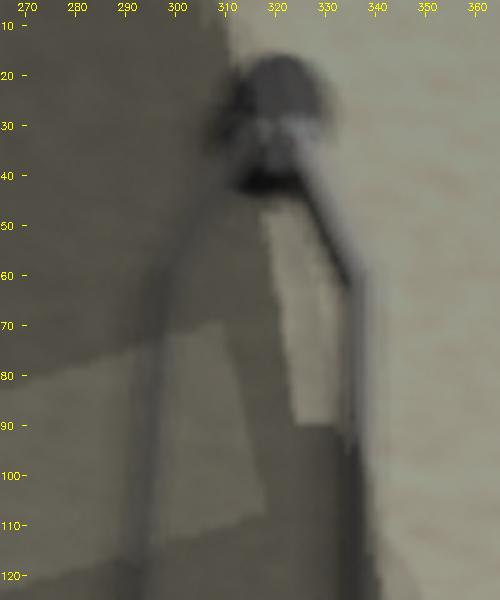

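View pics/w5b.png

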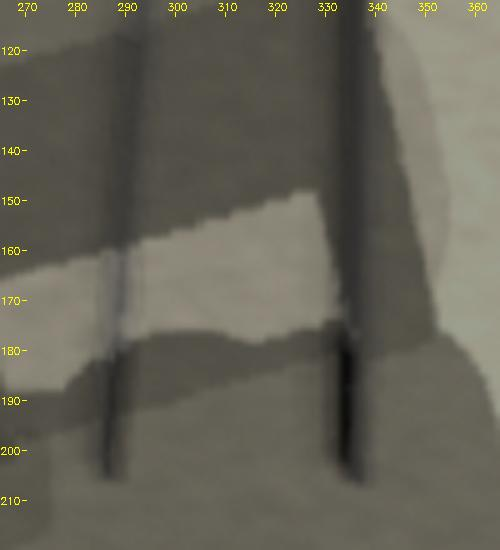

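View pics/w5c.png

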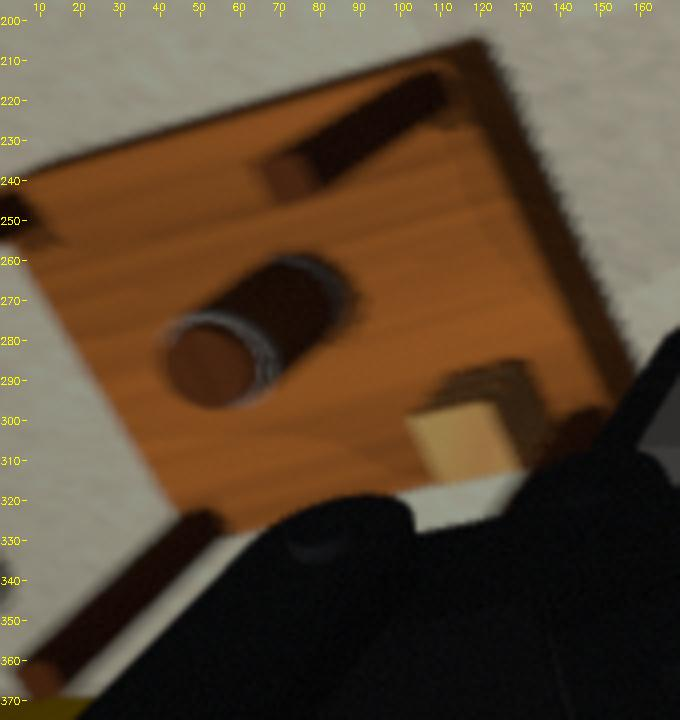

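Slight motion blur; retaking with the arm at rest.

```bash
python3 w.py wrist 6; python3 -c "
from h import *;import pickle
c=pickle.load(open('wrist6.pkl','rb'));crop(c,265,5,100,110,5,'w5a');crop(c,265,110,100,110,5,'w5b');crop(c,0,195,170,180,4,'w5c')"
```

```text
[538.  262.6 233.2] [ 0.9 -0.3  0.6] 0.8498391717264525 [460. 266. 365.]
```

View pics/w5a.png

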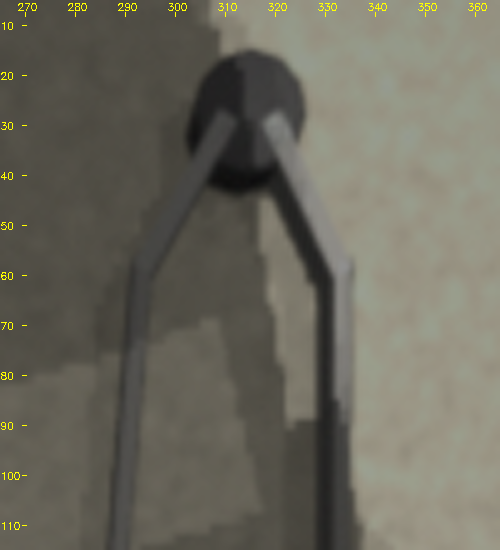

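View pics/w5b.png

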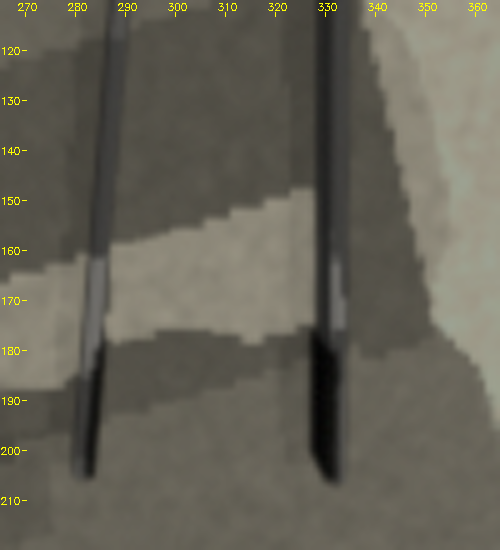

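View pics/w5c.png

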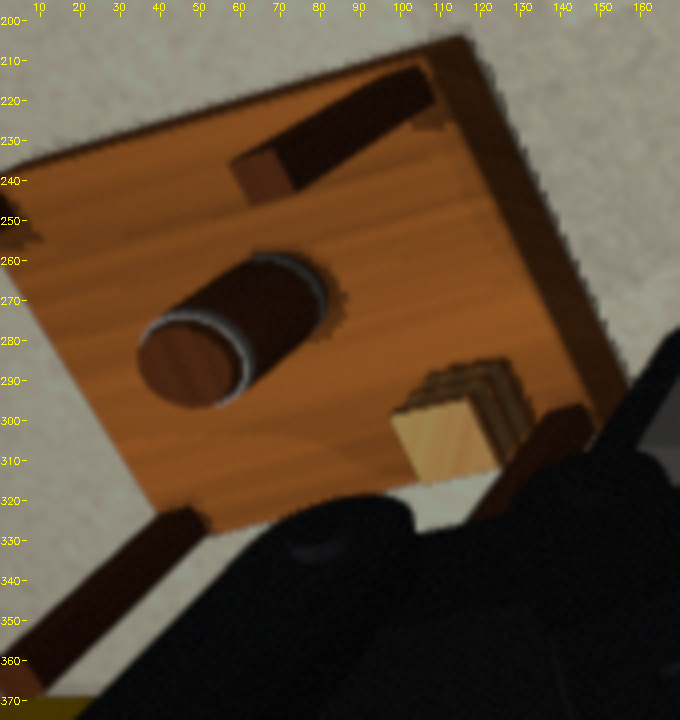

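```bash
python3 - <<'E'
from fit import *; import pickle
w=pickle.load(open("wrist6.pkl","rb"))
for n,uv,z in [("tipR",(279.8,205.5),24),("tipL",(333.5,206),24),("tip mid",(306.6,206),24),("hub",(315,26),24),("barrel",(48,285),69),("barrel base far",(70,258),25),("post",(66,239.5),90),("crate",(111,305),49)]: print(n,toplane(w,*uv,z).round(1))
print(fit([(w,(279.8,205.5),(85,-31,24)),(w,(333.5,206),(85,31,24)),(w,(315,26),(-95,0,24))],[482,299,0]))
# -x+y post & board corners
print(fit([(w,(66,239.5),(-57,67,90)),(w,(116,203.5),(-65,75,25)),(w,(52,329),(65,75-25,25)),],[645,12,.26]))
E
```

```text
tipR [564.9 264.2  24. ]
tipL [567.2 324.6  24. ]
tip mid [566.4 294.3  24. ]
hub [386.8 302.5  24. ]
barrel [632.7  16.1  69. ]
barrel base far [622.9  14.   25. ]
post [572.6  62.9  90. ]
crate [672.5  65.5  49. ]
(array([ 4.81452589e+02,  2.98236915e+02, -4.45645422e-02]), array([-0.6,  0.1,  0.7,  0.5, -0. , -0.3]))
(array([ 5.84143280e+02, -2.39612180e+01, -5.71145957e-01]), array([  0.3,  -0.2,  -3.7,  10.9,   0.9, -38.7]))
```

Fitted tongs: origin ≈ (482, 298.3), yaw ≈ -2.4°. Barrel ≈ (634, 14). Moving over the tongs and descending.

>>> step_arm([
  [[-0.7, 0.44, 0], -0.004],
  [[-0.7, 0.45, -0.5], 0],
  [[0, 0, -0.9], 0],
  [[0, 0, -0.9], 0],
  [[0, 0, -0.9], 0],
])

```text
time_s: 10.8
eef_pos: [482.2, 295.0, 104.7]
ee_rot: [0.707, 0.015, 0.707, -0.015]
force: [0.0, -0.2, -0.0]
grip_width: 0.853
```

>>> step_arm([
  [[0, 0, -0.7], 0],
  [[0, 0, -0.5], 0],
  [[0, 0, -0.2], 0],
  [[0, 0, 0], 0],
])

```text
time_s: 11.2
eef_pos: [482.2, 295.0, 49.1]
ee_rot: [0.706, 0.015, 0.707, -0.016]
force: [0.5, 0.5, 0.5]
grip_width: 0.851
```

```bash
python3 w.py wrist 7;python3 w.py side 7; python3 w.py scene 7; python3 -c "
from h import *;import pickle
crop(pickle.load(open('side7.pkl','rb')),210,80,110,100,6,'sd7');crop(pickle.load(open('scene7.pkl','rb')),330,110,100,120,5,'sc7')"
```

```text
[482.7 295.3  50.1] [ 0.5 -0.6  0.1] 0.8505951531989338 [405. 298. 181.]
[483.  295.6  50.6] [0.4 0.5 0.2] 0.8512467266473276 [  424. -1278.  1097.]
[483.1 295.7  50.8] [-0.1  0.6  0.1] 0.8498551973508721 [1257. -421.  729.]
```

View pics/wrist7.png

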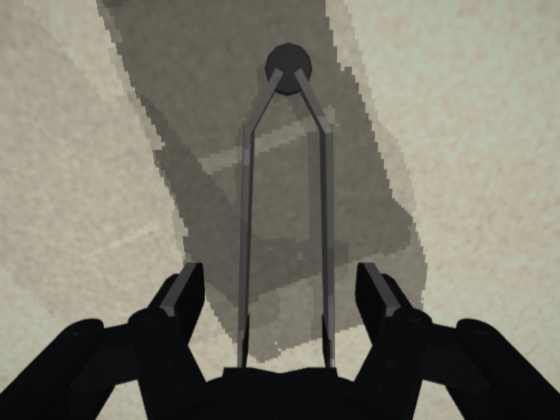

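View pics/sc7.png

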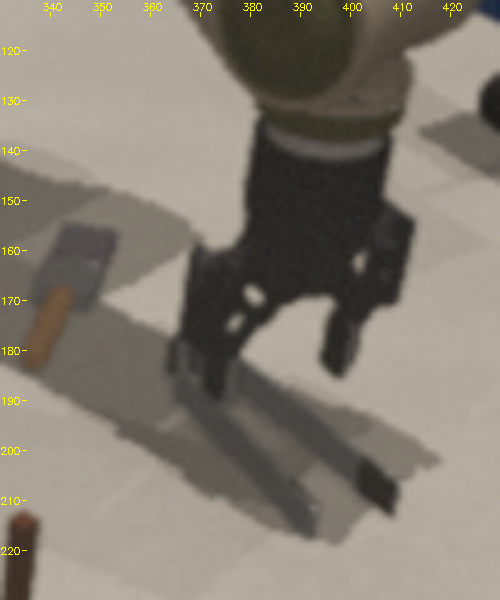

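View pics/sd7.png

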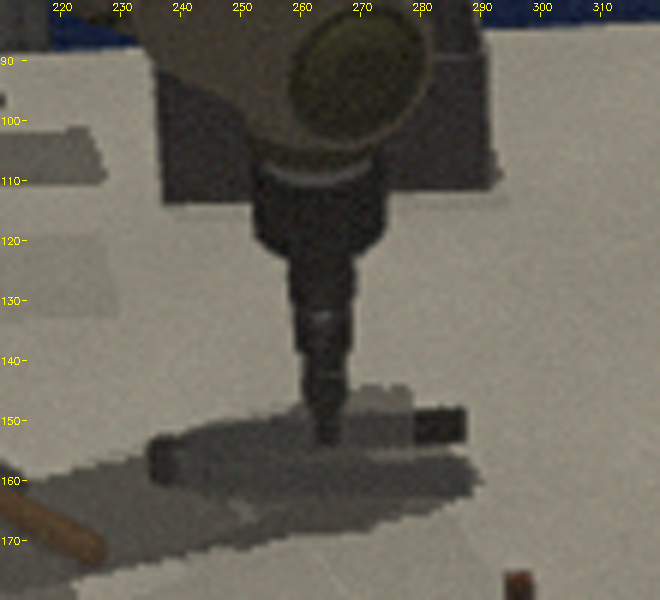

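The tongs' midline sits at u≈286 against the gripper's 280, so shift +3 mm in y, then go down.

>>> step_arm([
  [[0, 0.07, -0.3], 0],
  [[0, 0, -0.3], 0],
  [[0, 0, -0.2], 0],
  [[0, 0, -0.1], 0],
  [[0, 0, 0], 0],
])

```text
time_s: 11.85
eef_pos: [482.1, 298.3, 12.7]
ee_rot: [0.706, 0.015, 0.707, -0.015]
force: [-0.8, 0.4, -0.2]
grip_width: 0.849
```

>>> step_arm([
  [[0, 0, 0], 0],
  [[0, 0, 0], 0],
  [[0, 0, 0], 0],
  [[0, 0, 0], 0],
], gripper=-0.08, force=40)

```text
time_s: 12.25
eef_pos: [483.3, 298.7, 14.5]
ee_rot: [0.708, 0.016, 0.706, -0.015]
force: [0.6, -0.2, 4.7]
grip_width: 0.543
```

```bash
python3 w.py wrist 8;python3 w.py scene 8; python3 -c "
from h import *;import pickle
crop(pickle.load(open('scene8.pkl','rb')),340,150,80,80,7,'sc8')"
```

```text
[483.3 298.7  14.5] [ 0.8 -0.5  6.1] 0.5416211269337564 [405. 302. 146.]
[483.3 298.7  14.5] [-0.4 -0.2  5.9] 0.542365809361655 [1257. -421.  729.]
```

View pics/wrist8.png

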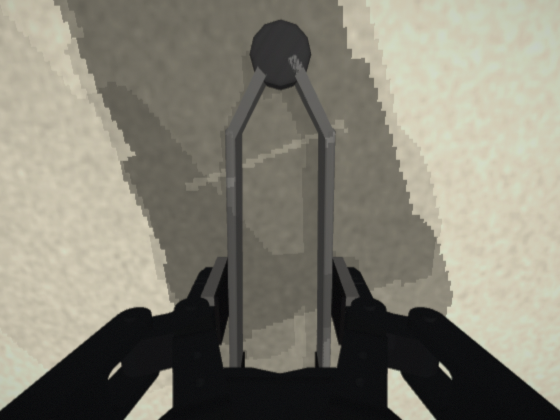

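View pics/sc8.png

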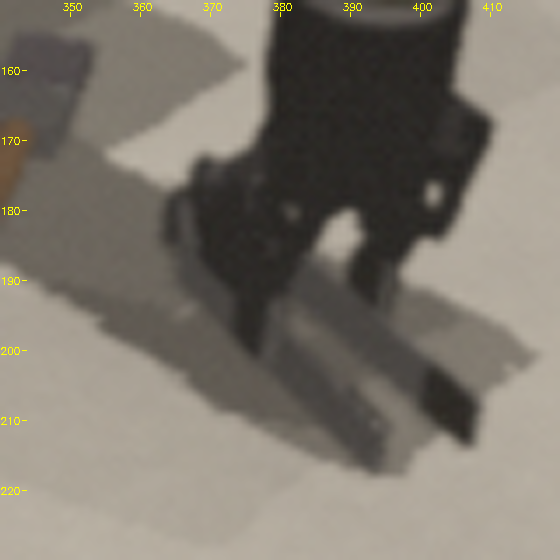

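Tongs gripped at about 46 mm, arms symmetric in the gripper. Lifting gently, then checking.

>>> step_arm([
  [[0, 0, 0.1], 0],
  [[0, 0, 0.2], 0],
  [[0, 0, 0.3], 0],
  [[0, 0, 0.3], 0],
  [[0, 0, 0.3], 0],
])

```text
time_s: 12.85
eef_pos: [482.6, 298.5, 62.9]
ee_rot: [0.707, 0.015, 0.707, -0.015]
force: [-0.4, 0.4, -1.7]
grip_width: 0.544
```

>>> step_arm([
  [[-0.1, 0, 0.4], 0],
  [[-0.2, 0, 0.4], 0],
  [[-0.1, 0, 0.3], 0],
  [[0, 0, 0.2], 0],
  [[0, 0, 0], 0],
])

```text
time_s: 13.35
eef_pos: [466.9, 298.6, 114.7]
ee_rot: [0.708, 0.016, 0.706, -0.015]
force: [0.3, 0.3, -1.4]
grip_width: 0.54
```

```bash
python3 w.py wrist 9;python3 w.py scene 9; python3 -c "
from h import *;import pickle
crop(pickle.load(open('scene9.pkl','rb')),340,120,80,100,6,'sc9')"
```

```text
[466.7 298.4 113.8] [-0.4 -0.5 -1.9] 0.5422786363565028 [389. 302. 246.]
[466.4 298.3 113.2] [ 0.  -0.9 -0.5] 0.5387429189780123 [1257. -421.  729.]
```

View pics/wrist9.png

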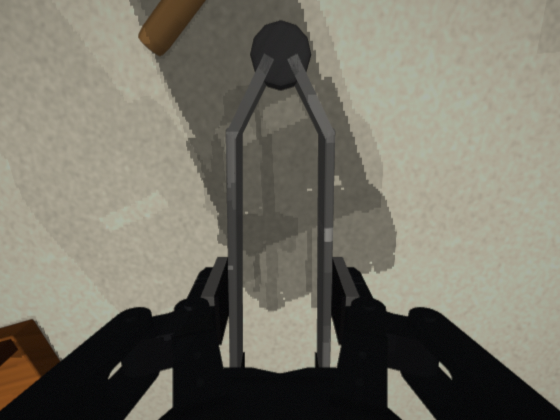

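View pics/sc9.png

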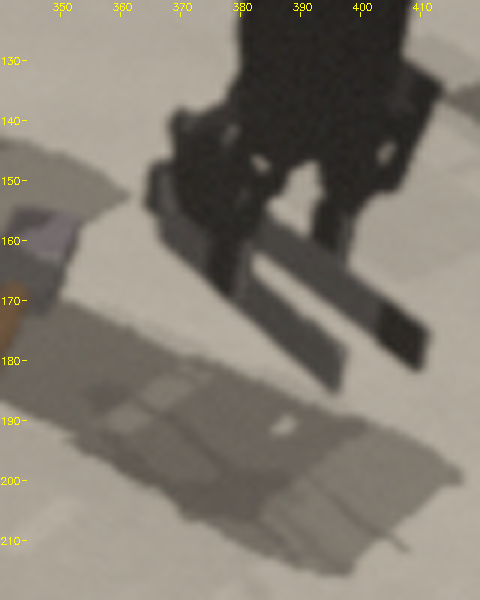

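>>> step_arm([
  [[0, -0.2, 0], 0],
  [[0, -0.4, 0], 0],
  [[0, -0.6, 0], 0],
  [[0, -0.75, 0], 0],
  [[0, -0.75, 0], 0.012],
])

```text
time_s: 13.95
eef_pos: [466.0, 188.3, 113.1]
ee_rot: [0.707, 0.002, 0.707, -0.002]
force: [0.6, -0.9, -1.0]
grip_width: 0.543
```

>>> step_arm([
  [[0, -0.75, 0], 0.015],
  [[0, -0.75, 0], 0.015],
  [[0, -0.75, 0], 0.015],
  [[0, -0.75, 0], 0.015],
  [[0, -0.75, 0], 0.015],
])

```text
time_s: 14.45
eef_pos: [465.7, 38.3, 113.2]
ee_rot: [0.702, -0.082, 0.703, 0.082]
force: [0.0, -0.3, -1.3]
grip_width: 0.538
```

>>> step_arm([
  [[0, -0.7, 0], 0.009],
  [[0, -0.6, 0], 0],
  [[0, -0.3, 0], 0],
  [[0, -0.16, 0], 0],
  [[0, 0, 0], 0],
])

```text
time_s: 14.95
eef_pos: [466.2, -30.3, 113.3]
ee_rot: [0.701, -0.091, 0.701, 0.091]
force: [0.1, 0.4, -0.4]
grip_width: 0.543
```

```bash
python3 w.py wrist 10;python3 w.py scene 10; python3 w.py side 10;python3 -c "
from h import *;import pickle
crop(pickle.load(open('scene10.pkl','rb')),240,150,150,140,5,'sc10');crop(pickle.load(open('side10.pkl','rb')),220,140,150,100,5,'sd10')"; python3 -c "
from rig import ctrl;print(ctrl.sense()['joints'])"
```

```text
[466.2 -29.7 113.3] [-0.   0.3 -0.2] 0.5416356459177595 [391. -51. 245.]
[466.3 -29.4 113.3] [ 0.8  0.7 -1. ] 0.5407774874571454 [1257. -421.  729.]
[466.3 -29.2 113.4] [-0.8  0.6  0.2] 0.5426347273315804 [  424. -1278.  1097.]
[-3.14217652e-01  3.41462523e-01  1.83108840e+00  1.58407354e-04
  9.69301785e-01 -2.14441961e+00]
```

View pics/sc10.png

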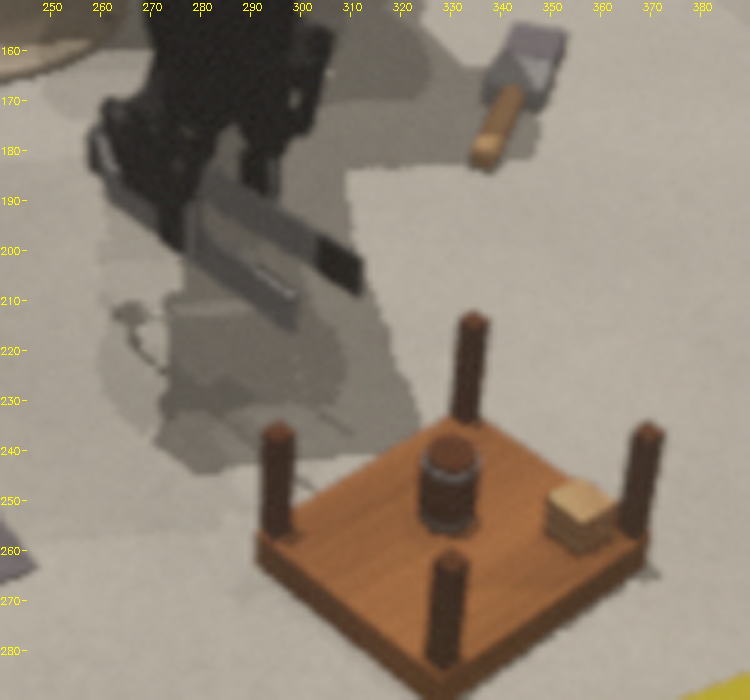

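View pics/sd10.png

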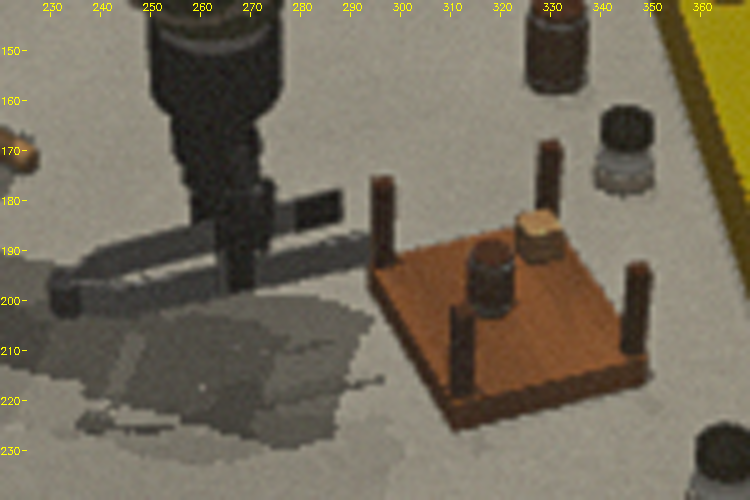

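View pics/wrist10.png

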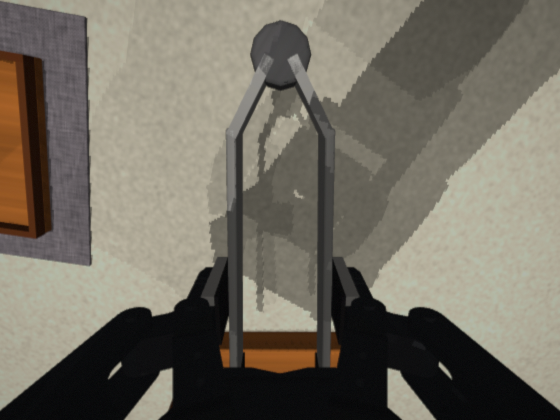

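```bash
python3 - <<'E'
from fit import *; import pickle
s=pickle.load(open("scene10.pkl","rb"));d=pickle.load(open("side10.pkl","rb"))
t=np.array([466.4,-29.7]); u=np.array([np.cos(.258),np.sin(.258)]); v=np.array([-u[1],u[0]])
for h in (0,24):
  for y in (-26,-20.5,20.5,26):
    P=[*(t+u*(85-1.5)+v*y),98.8+h]; print(h,y,proj(s,P).round(1),proj(d,P).round(1))
crop(s,285,190,45,35,15,"sc10z");crop(d,270,165,40,40,15,"sd10z")
E
```

```text
0 -26 [297.3 216.9] [293.7 193.1]
0 -20.5 [298.9 216.1] [293. 192.]
0 20.5 [310.8 209.6] [288.3 184.2]
0 26 [312.3 208.7] [287.7 183.1]
24 -26 [297.5 209.2] [293.7 186.7]
24 -20.5 [299.1 208.4] [293.  185.7]
24 20.5 [311.2 201.9] [288.3 177.9]
24 26 [312.8 201.1] [287.7 176.8]
```

View pics/sc10z.png

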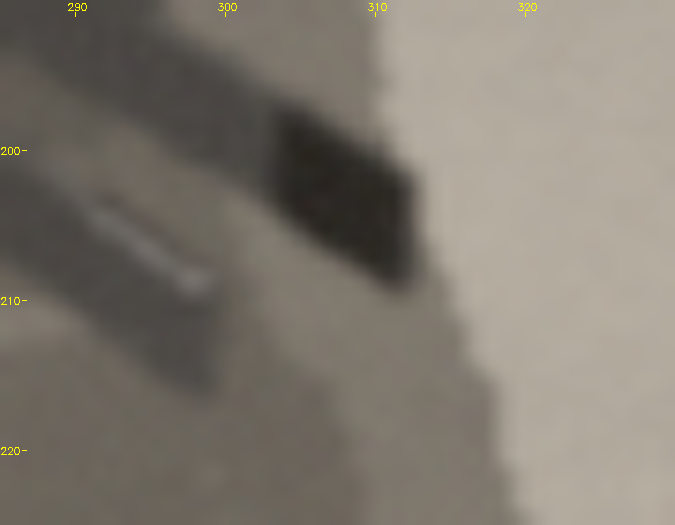

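View pics/sd10z.png

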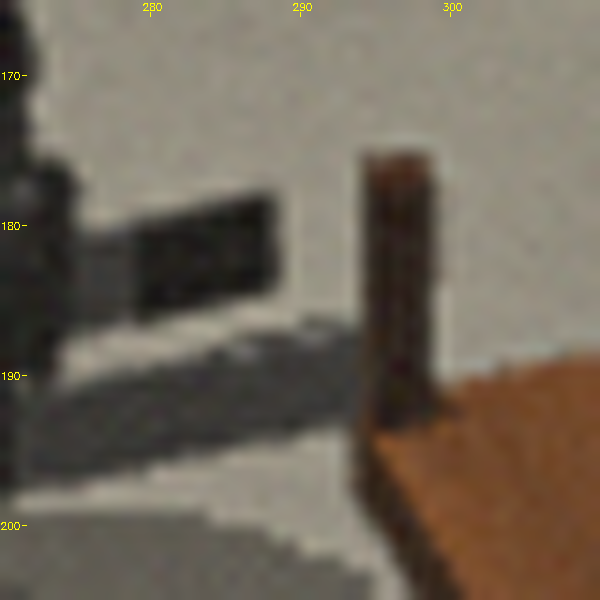

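>>> step_arm([
  [[0.01, -0.04, -0.2], 0],
  [[0.01, -0.03, -0.4], 0],
  [[0, 0, -0.5], 0],
  [[0, 0, -0.4], 0],
  [[0, 0, -0.1], 0],
])

```text
time_s: 15.6
eef_pos: [466.2, -32.1, 47.6]
ee_rot: [0.7, -0.091, 0.702, 0.092]
force: [-0.6, 0.5, -1.2]
grip_width: 0.546
```

>>> step_arm([
  [[0.1, 0.026, 0], 0],
  [[0.2, 0.053, 0], 0],
  [[0.3, 0.079, 0], 0],
  [[0.3, 0.079, 0], 0],
  [[0.1, 0.026, 0], 0],
])

```text
time_s: 16.1
eef_pos: [508.9, -22.0, 50.3]
ee_rot: [0.702, -0.092, 0.7, 0.091]
force: [0.1, 0.9, -0.6]
grip_width: 0.539
```

```bash
sleep 0; python3 w.py wrist 11;python3 w.py scene 11; python3 w.py side 11;python3 -c "
from h import *;import pickle
crop(pickle.load(open('scene11.pkl','rb')),270,180,110,110,7,'sc11');crop(pickle.load(open('side11.pkl','rb')),260,160,90,70,8,'sd11')"
```

```text
[508.7 -22.   50.1] [ 0.6 -0.3 -0.4] 0.544295239376027 [433. -42. 182.]
[507.9 -22.1  49.8] [ 0.  -0.1 -0.7] 0.5401822087830744 [1257. -421.  729.]
[507.3 -22.1  49.7] [ 0.1 -0.3 -0.5] 0.5403985134553297 [  424. -1278.  1097.]
```

View pics/sc11.png

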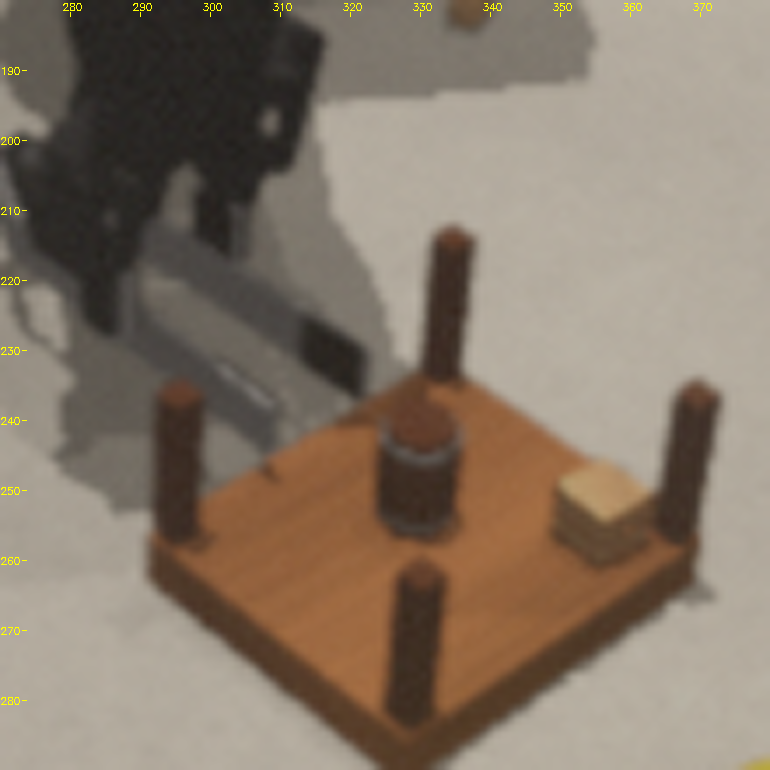

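View pics/sd11.png

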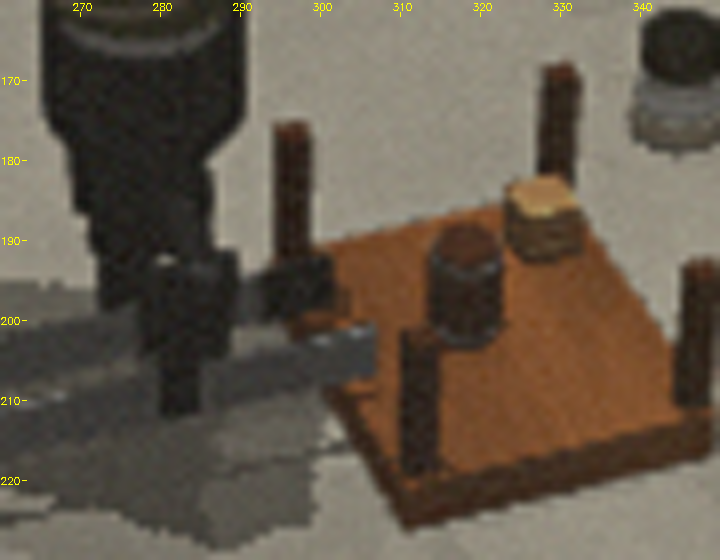

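View pics/wrist11.png

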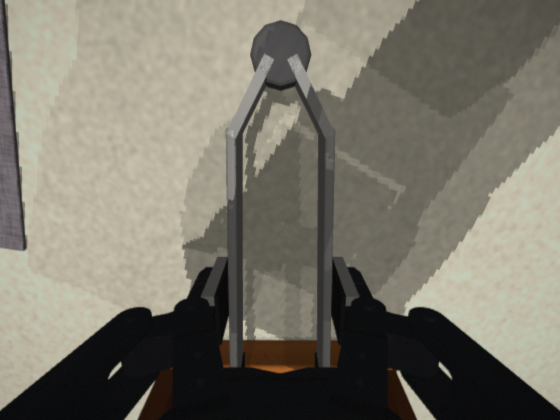

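```bash
python3 - <<'E'
from fit import *; import pickle
s=pickle.load(open("scene11.pkl","rb"));d=pickle.load(open("side11.pkl","rb"))
crop(s,295,215,45,45,13,"sc11z");crop(d,285,180,45,35,15,"sd11z")
u=np.array([np.cos(.258),np.sin(.258)]); v=np.array([-u[1],u[0]]); t=np.array([508,-22.1])
for h in (35.3,59.3):
  for y in (-26,-20.5,20.5,26):
    P=[*(t+u*(83.5)+v*y),h]; print(h,y,proj(s,P).round(1),proj(d,P).round(1))
for B in [(635,12),(634.5,14)]:
  for h in (25,69): print(B,h,proj(s,[*B,h]).round(1),proj(d,[*B,h]).round(1), [ (proj(c,[*(np.array(B)+15*v),h])-proj(c,[*(np.array(B)-15*v),h])).round(1) for c in (s,d)])
E
```

```text
35.3 -26 [307.  245.2] [306.8 206.8]
35.3 -20.5 [308.6 244.2] [306.1 205.8]
35.3 20.5 [320.2 237.3] [301.3 197.9]
35.3 26 [321.7 236.4] [300.7 196.9]
59.3 -26 [307.4 238. ] [307.  200.8]
59.3 -20.5 [309. 237.] [306.3 199.7]
59.3 20.5 [320.7 230.1] [301.4 191.9]
59.3 26 [322.3 229.2] [300.8 190.9]
(635, 12) 25 [327.9 253.4] [317.8 200.8] [array([ 8.4, -5.4]), array([-3.7, -5.7])]
(635, 12) 69 [329.2 240.1] [318.3 189.9] [array([ 8.6, -5.3]), array([-3.7, -5.6])]
(634.5, 14) 25 [328.5 253.1] [317.6 200.5] [array([ 8.4, -5.4]), array([-3.7, -5.7])]
(634.5, 14) 69 [329.8 239.8] [318.  189.5] [array([ 8.6, -5.3]), array([-3.7, -5.6])]
```

View pics/sc11z.png

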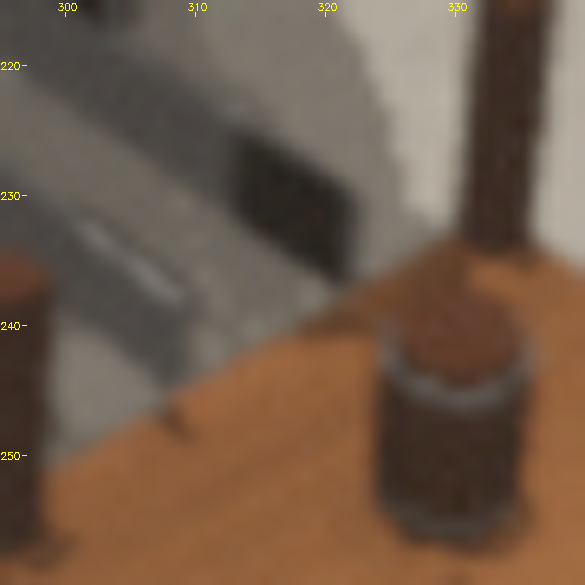

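View pics/sd11z.png

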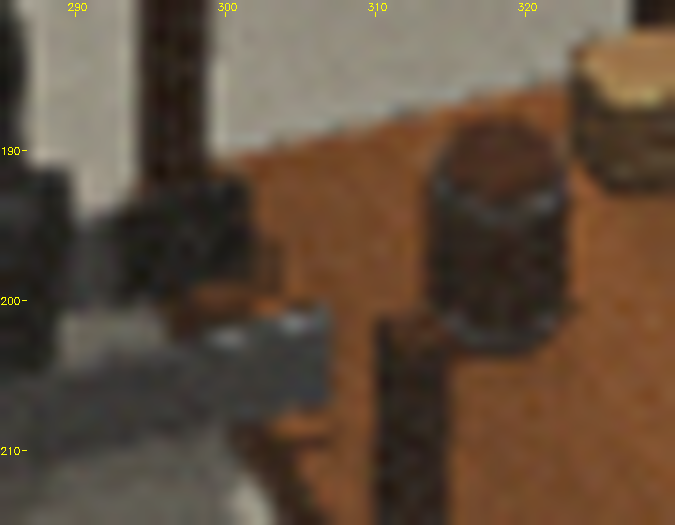

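The tong tips and barrel show the same ~1 px offset from prediction in both views, so they are aligned laterally. About 63 mm forward remains; I'll go partway first.

>>> step_arm([
  [[0.1, 0.027, 0], 0],
  [[0.2, 0.054, 0], 0],
  [[0.25, 0.067, 0], 0],
  [[0.2, 0.054, 0], 0],
  [[0.1, 0.027, 0], 0],
], gripper=-0.11)

```text
time_s: 16.75
eef_pos: [542.0, -12.9, 49.5]
ee_rot: [0.701, -0.091, 0.701, 0.091]
force: [-0.9, -0.3, -1.4]
grip_width: 0.558
```

```bash
python3 w.py scene 12; python3 w.py side 12;python3 -c "
from h import *;import pickle
crop(pickle.load(open('scene12.pkl','rb')),290,195,70,80,8,'sc12');crop(pickle.load(open('side12.pkl','rb')),275,165,70,60,10,'sd12')"
```

```text
[542.1 -12.9  49.4] [-0.2 -0.  -1. ] 0.555455417191835 [1257. -421.  729.]
[541.6 -13.   49.4] [-0.1  0.4 -1.5] 0.5600632327923025 [  424. -1278.  1097.]
```

View pics/sc12.png

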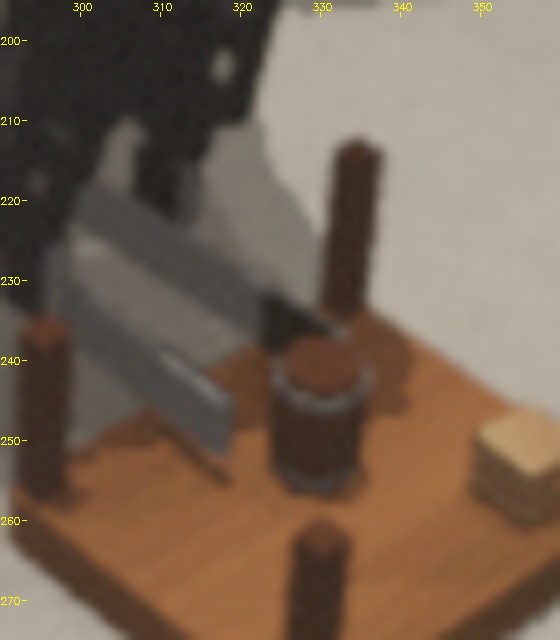

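View pics/sd12.png

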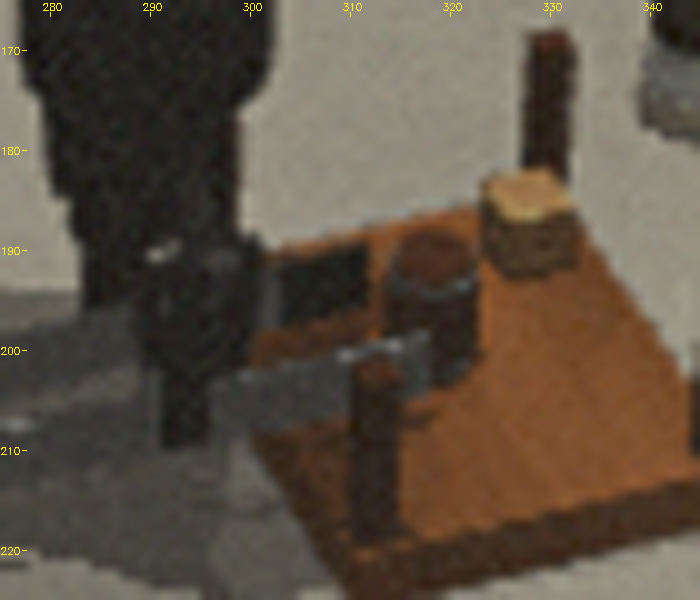

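>>> step_arm([
  [[0.15, 0.042, 0], 0],
  [[0.2, 0.055, 0], 0],
  [[0.2, 0.055, 0], 0],
  [[0.13, 0.035, 0], 0],
  [[0, 0, 0], 0],
])

```text
time_s: 17.35
eef_pos: [569.0, -5.4, 49.4]
ee_rot: [0.701, -0.091, 0.701, 0.091]
force: [-0.5, -0.8, -1.4]
grip_width: 0.553
```

```bash
python3 w.py scene 13; python3 w.py side 13;python3 -c "
from h import *;import pickle
crop(pickle.load(open('scene13.pkl','rb')),290,195,70,80,8,'sc13');crop(pickle.load(open('side13.pkl','rb')),275,165,70,60,10,'sd13')"
```

```text
[568.5  -5.5  49.3] [-0.3  0.4 -1.4] 0.5537652303842838 [1257. -421.  729.]
[568.3  -5.5  49.3] [-0.3  0.1 -1.5] 0.5577183554444757 [  424. -1278.  1097.]
```

View pics/sc13.png

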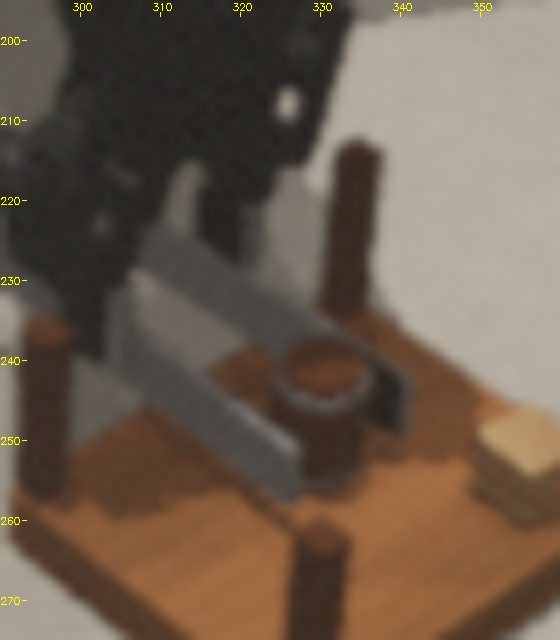

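View pics/sd13.png

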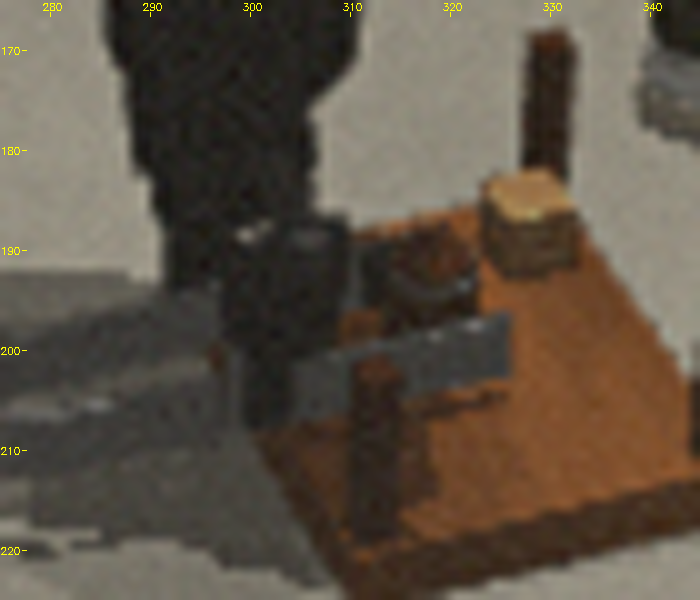

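The barrel stands between the pads, roughly centred, with its top above the tongs. Closing.

>>> step_arm([
  [[0, 0, 0], 0],
  [[0, 0, 0], 0],
  [[0, 0, 0], 0],
], gripper=0.02, force=30)

```text
time_s: 17.75
eef_pos: [568.3, -5.7, 49.5]
ee_rot: [0.701, -0.091, 0.701, 0.091]
force: [0.1, -0.3, -1.2]
grip_width: 0.49
```

>>> step_arm([
  [[0, 0, 0], 0],
  [[0, 0, 0], 0],
  [[0, 0, 0], 0],
  [[0, 0, 0], 0],
  [[0, 0, 0], 0],
], gripper=1, force=32)

```text
time_s: 18.25
eef_pos: [568.4, -5.6, 49.5]
ee_rot: [0.701, -0.091, 0.701, 0.091]
force: [-1.1, 0.2, 0.6]
grip_width: 0.454
```

```bash
python3 w.py scene 14; python3 w.py side 14;python3 -c "
from h import *;import pickle
crop(pickle.load(open('scene14.pkl','rb')),290,195,70,80,8,'sc14');crop(pickle.load(open('side14.pkl','rb')),275,165,70,60,10,'sd14')"
```

```text
[568.4  -5.6  49.5] [-0.9  0.5  1.3] 0.4523003285560673 [1257. -421.  729.]
[568.4  -5.6  49.5] [-1.6  0.5  0.6] 0.45729472244897745 [  424. -1278.  1097.]
```

View pics/sc14.png

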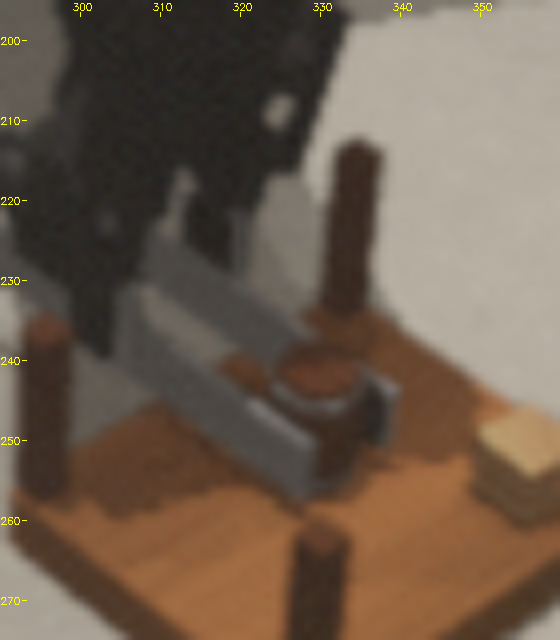

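View pics/sd14.png

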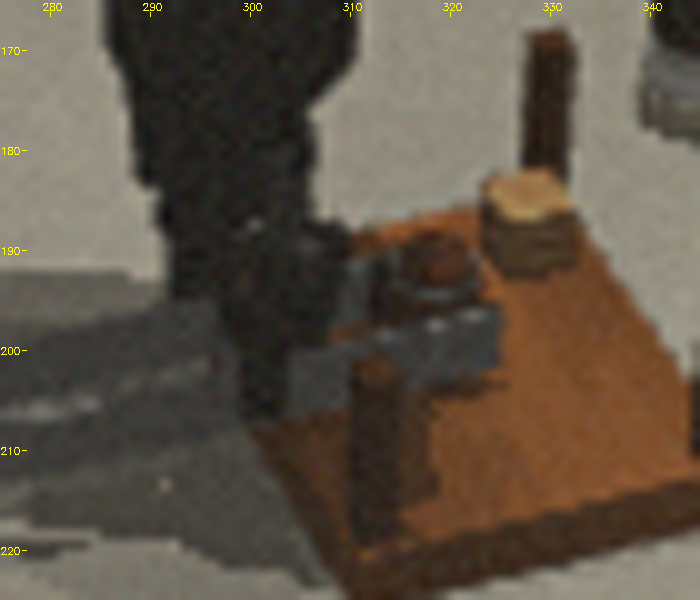

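Jaws closed on the barrel, width stable at 40 mm nominal. Lifting slowly.

>>> step_arm([
  [[0, 0, 0.05], 0],
  [[0, 0, 0.1], 0],
  [[0, 0, 0.15], 0],
  [[0, 0, 0.2], 0],
  [[0, 0, 0.2], 0],
])

```text
time_s: 18.85
eef_pos: [568.5, -5.6, 78.4]
ee_rot: [0.701, -0.091, 0.701, 0.091]
force: [0.0, -0.3, -1.8]
grip_width: 0.456
```

```bash
python3 w.py scene 15; python3 w.py side 15;python3 -c "
from h import *;import pickle
crop(pickle.load(open('scene15.pkl','rb')),290,185,70,90,8,'sc15')"
```

```text
[569.2  -5.7  79.7] [1.1 0.2 0.5] 0.45507948175862306 [1257. -421.  729.]
[569.1  -5.7  79. ] [ 0.1 -0.4 -1. ] 0.45781080602906526 [  424. -1278.  1097.]
```

View pics/sc15.png

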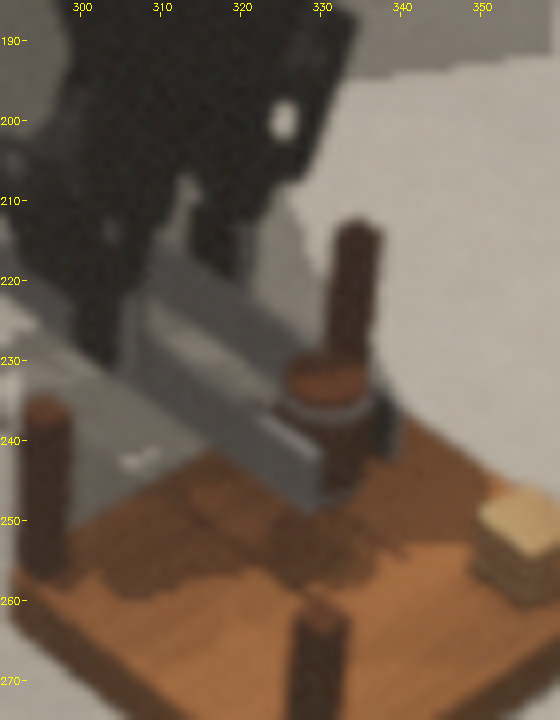

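The barrel is coming up with the tongs. Continuing to raise it.

>>> step_arm([
  [[0, 0, 0.2], 0],
  [[0, 0, 0.3], 0],
  [[0, 0, 0.4], 0],
  [[0, 0, 0.4], 0],
  [[0, 0, 0.4], 0],
])

```text
time_s: 19.45
eef_pos: [568.5, -5.6, 146.9]
ee_rot: [0.701, -0.091, 0.701, 0.091]
force: [0.4, -0.4, -1.1]
grip_width: 0.455
```

>>> step_arm([
  [[0, 0, 0.4], 0],
  [[0, 0, 0.4], 0],
  [[0, 0, 0.4], 0],
  [[0, 0, 0.4], 0],
  [[0, 0, 0.3], 0],
])

```text
time_s: 19.95
eef_pos: [568.5, -5.6, 223.2]
ee_rot: [0.702, -0.091, 0.701, 0.091]
force: [-0.4, -0.0, -1.2]
grip_width: 0.458
```

>>> step_arm([
  [[0, 0, 0.2], 0],
  [[0, 0, 0.1], 0],
  [[0, 0, 0], 0],
  [[0, 0, 0], 0],
  [[0, 0, 0], 0],
])

```text
time_s: 20.45
eef_pos: [568.2, -5.6, 232.8]
ee_rot: [0.701, -0.091, 0.702, 0.091]
force: [-0.6, 0.6, -1.3]
grip_width: 0.459
```

```bash
python3 w.py scene 16; python3 w.py side 16;python3 w.py wrist 16; python3 - <<'E'
from h import *;import pickle
s=pickle.load(open('scene16.pkl','rb'));crop(s,280,110,100,180,4,'sc16');crop(pickle.load(open('side16.pkl','rb')),220,110,150,130,5,'sd16')
for b in (190,195,200): print(b,proj(s,[635,12,b]).round(1),proj(s,[635,12,b+44]).round(1))
E
```

```text
[568.3  -5.6 232.9] [ 0.  -0.6 -1. ] 0.4588101443138044 [1257. -421.  729.]
[568.3  -5.6 233. ] [ 0.4 -0.1 -1.6] 0.4509090272419123 [  424. -1278.  1097.]
[568.3  -5.6 233.1] [-0.   0.3 -0.9] 0.4559202471156659 [493. -26. 365.]
190 [333.1 199.6] [334.7 183.2]
195 [333.3 197.8] [334.9 181.3]
200 [333.5 196. ] [335.1 179.3]
```

View pics/sc16.png

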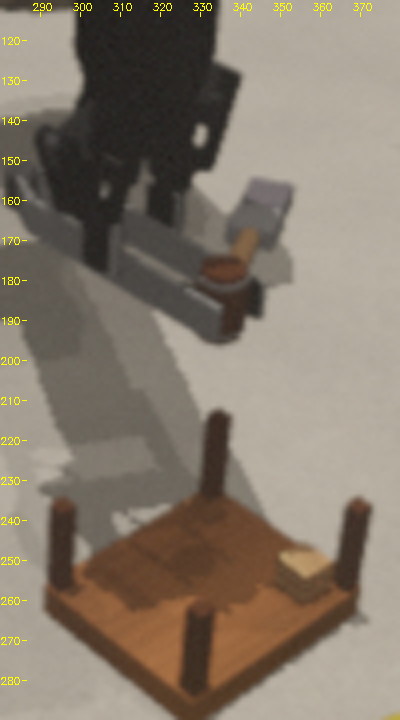

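View pics/sd16.png

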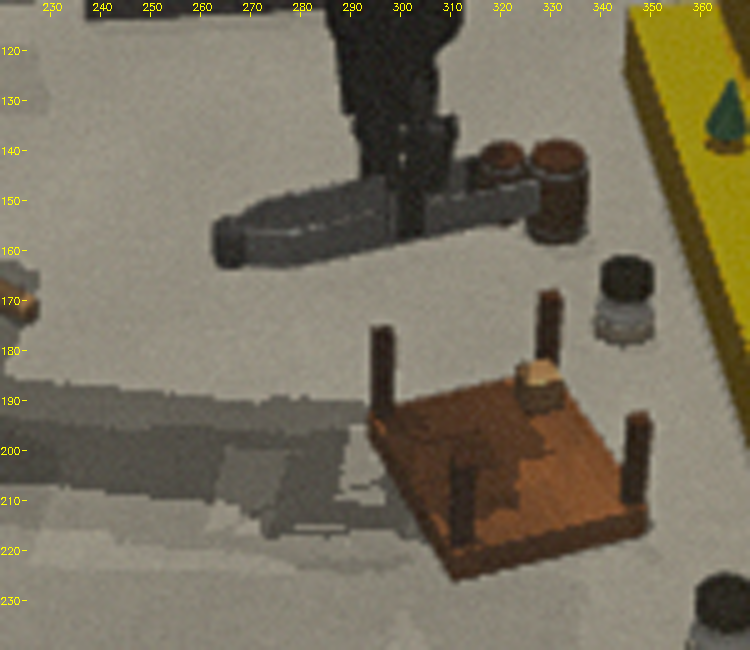

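View pics/scene16.png

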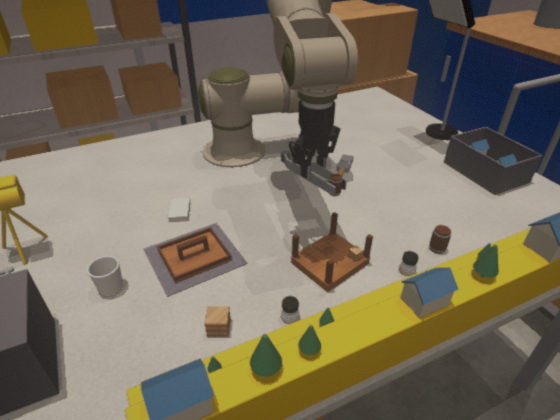

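The barrel is held upright, with its top at scene pixel (336,176) and its base about 205 mm above the table. The crate, jars and tray are in place. Handing in.

```bash
python3 -c "
from rig import ctrl,ticket
s=ctrl.sense();print(s['time_s'],s['eef_pos'],s['grip_width']);print(ticket.finish_job())"
```

```text
20.6 [568.33159391  -5.60098494 233.09931861] 0.4559202471156659
the job is handed in; nothing more can be done
None
```

I did the job in the order asked and handed it in at 20.6 s.

- **Tray:** I lifted the upper tier by its handle, set it down flat on the grey mat, aligned with it, and let go. The push at touchdown peaked at about 18 N on the wrist. One camera put it about 6 mm from the mat's centre. The arm's own reading at release put it within about 1 mm.
- **Barrel:** I picked up the tongs half open and slid them in from the front. I closed them on the barrel with a 32 N grip and lifted it straight up.
- **Last checks:** The final pictures showed the barrel upright in the jaws. By the arm's reading, its base is about 205 mm above the table. The grip opening and the arm were steady. The crate, posts, jars and other bystanders looked unmoved.
- **Disagreements:** The cameras differed by 2 to 5 mm on where the barrel stood, the wrist camera most. I aimed using the other two views, where the barrel and tong tips showed the same offset. The gripper read about 39 mm on the closed tongs where 40 mm was expected, but it had read about 1 mm small on the handle too.

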